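# Put the row of silversmith's stakes back in the storage rack

### The arm

A 6-joint arm with a two-finger parallel gripper is mounted at the origin on the work surface. World frame = base frame: x ahead of the robot, y to its left, z up, the work surface at z = 0. Lengths are in m, angles in degrees, forces in N, time in s.
With the tool pointing down it reaches from about 0.35 to 0.875 m from the base axis. Payload 4.2 kg.
Tool frame: the origin (TCP) lies at the very end of the fingers, on their centre line; the grasp point (between the pads) lies behind it (r.grip_point_offset is the z of the grasp point in the tool frame, in m); z points along the fingers, y is the direction in which the jaws open and shut (so a half turn about z gives the same grasp; the last joint's range is limited). The gripper opens to 87 mm and grips with 3 to 60 N. Pads are 19 mm wide; open, the fingers measure 117 mm over their backs; the gripper's body (75 mm by 190 mm) begins 51 mm behind the grasp point.
Start: joints at [-53.537, 22.042, 0.453, 0, -68.411, -14.817], TCP at [0.231, -0.581, 0.223] pointing down, gripper open.
Joint ranges: [-179.83, 179.83], [-69.29, 118.12], [-61.27, 80.66], [-181.25, 117.63], [-171.15, -9.14], [-177.46, 177.46]. Speed limits (degrees/s): [159.86, 159.86, 180, 180, 180, 180].

### API

Orientations are given as a 3x3 rotation matrix whose columns are the frame's x, y, z axes.
In Python, from station import r, capture, workorder gives the robot as it stands. The module is installed in compiled form; this text tells all that it offers.
- The arm moves only by the shell command python3 -m crank 'ROWS'. ROWS is JSON, a list of rows, each an object with "delta_rot": the turn, a rotation vector about the tool's x, y, z in rad, a list of three; "linear": the shift along the tool's x, y, z in m, a list of three; "gripper": the opening in per cent of the stroke, from 0 (shut) to 100 (fully open). A call has 1 to 10 rows; each row shifts and turns the commanded pose from where the row before left it, along the tool's axes as they then stand; what a row does not reach is not made up. A row lasts 1/8 s, in which the tool goes at most 62.5 mm and 10.7 degrees, less where a joint would pass 70% of its speed; a pose out of reach is approached as far as the arm can. A call is refused whole if a number of a shift passes 0.0625 or a number of a turn 0.188, either way. A call with a gripper value outside its range is refused whole. The fingers move at their own pace and stop on an object; the grip force is fixed at half the most. Time passes only in rows, so rows that do not move let the fingers close. It gives the time, the measured TCP pose, the force and the opening at its end, in the units of the state.
- r.sense(): the state, without advancing time (a new reading comes with each control period).
- capture(name): name is "scene" or "top"; returns a dict with "img" (400x640x3 uint8, blue, green, red), "fx", "fy", "cx", "cy" (pixels), "dist_coeffs" ([k1, k2, p1, p2, k3] as OpenCV has them; the pictures are not rectified), "world_from_camera" (4x4, takes a point from camera to world coordinates). Camera axes: x right, y down, z forward; pixel columns grow to the right and rows downward; lengths in m; the calibration is good to about 2 mm. A picture is of the moment at which its call begins. There is no depth.
- workorder.finish_job(): hands the job in, once; it reports no verdict.
The state is a dict: "time_s": time; "joints": joint angles; "joint_velocities": joint speeds; "effort": joint torques, N m; "tcp_pos": TCP position; "ee_rot": TCP orientation; "wrist_force": force on the tool from outside, world axes, zero at the start; "moment": the same for the moment, N m; "gripper_width": opening from 0.0 (shut) to 1.0 (fully open).
Only numpy, scipy, OpenCV 4.12 (cv2) and the standard library are available. Lean on these libraries where they do the work, as an engineer would, in place of code of your own. Each camera call takes 0.05 s, during which the arm holds its last target.

### The job

Move the four stake heads one by one from the dark bench rack to the pale storage rack, so that the row there follows the order of the painted outlines: each stake in the socket marked with its own shape and colour, shank down the hole, collar flat on the block and turned to lie squarely over its outline. Do not knock the finished silver cup standing beside them.

Things in the scene. Friction and masses are not known exactly. Their poses are not given: they have to be found in the camera images.
- stake_dome: Round stake head (loose, 0.6 kg): polished steel, sides upright, 52 mm diameter, to 34 mm above the origin, domed top at 46 mm, on a RED round collar 60 mm across, 6 mm thick. Under it a square shank, 14 mm wide for 30 mm, then 10 mm wide to its tip 42 mm down. Origin: centre of the collar's underside (on the rack's top at the start); z up.
- stake_square: Square stake head (loose, 0.6 kg): dark steel, 46 x 46 mm along its x and y, flat top 40 mm above the origin, on a YELLOW square collar 54 x 54 mm, 6 mm thick. Under it a square shank, 14 mm wide for 30 mm, then 10 mm wide to its tip 42 mm down. Origin: centre of the collar's underside (on the rack's top at the start); z up.
- stake_oval: Oval stake head (loose, 0.45 kg): brass, 60 mm long (its y), 30 mm wide (its x), sides upright to 38 mm above the origin, on a BLUE oval collar 72 x 46 mm, 6 mm thick. Under it a square shank, 14 mm wide for 30 mm, then 10 mm wide to its tip 42 mm down. Origin: centre of the collar's underside (on the rack's top at the start); z up.
- stake_ball: Ball stake (loose, 0.35 kg): steel knob 34 mm diameter, sides upright from 24 to 36 mm above the origin, top at 46 mm, neck 22 mm, on a WHITE round collar 46 mm across, 6 mm thick. Under it a square shank, 14 mm wide for 30 mm, then 10 mm wide to its tip 42 mm down. Origin: centre of the collar's underside (on the rack's top at the start); z up.
- socket_dome: Place of the round stake: block with a RED painted ring, 73 mm across, round its hole. Fixed pale wooden block 80 x 80 mm in the pale storage rack, one of four level in a row, centres 84 mm apart, in any order. Square hole 28 mm wide, 46 mm deep, in its middle. Origin: centre of the hole's mouth, level with the top, 60 mm above the bench; z up, y along the row, x across it.
- socket_square: Place of the square stake: block with a YELLOW painted square, 64 x 64 mm, along its x and y. Fixed pale wooden block 80 x 80 mm in the pale storage rack, one of four level in a row, centres 84 mm apart, in any order. Square hole 28 mm wide, 46 mm deep, in its middle. Origin: centre of the hole's mouth, level with the top, 60 mm above the bench; z up, y along the row, x across it.
- socket_oval: Place of the oval stake: block with a BLUE painted oval, 78 x 52 mm, long along its y. Fixed pale wooden block 80 x 80 mm in the pale storage rack, one of four level in a row, centres 84 mm apart, in any order. Square hole 28 mm wide, 46 mm deep, in its middle. Origin: centre of the hole's mouth, level with the top, 60 mm above the bench; z up, y along the row, x across it.
- socket_ball: Place of the ball stake: block with a WHITE painted ring, 58 mm across, round its hole. Fixed pale wooden block 80 x 80 mm in the pale storage rack, one of four level in a row, centres 84 mm apart, in any order. Square hole 28 mm wide, 46 mm deep, in its middle. Origin: centre of the hole's mouth, level with the top, 60 mm above the bench; z up, y along the row, x across it.
- bench_rack: Fixed darker beam with iron ends, 364 (its y) x 86 mm, top 60 mm above the bench; the stakes start in its four holes (28 mm square, 84 mm apart) in any order, turned up to 9 degrees from it. Lies nearer to or farther from the robot than the storage rack; a file and a tin under 25 mm high lie between them. Origin: centre of its underside; z up.
- cup: Finished silver cup (loose, leave it alone): two handles, 110 mm high, 74 mm across the rim, 117 mm over the handles, on the bench to the right of the racks (negative y). Origin: centre of its foot; z up.
Not all that is in view belongs to the job. Leave any pink look-alike of the stake_square alone. What is shaped like the stake_dome but pink is not meant.

How it is judged (in metres and radians):
At the end, for the whole second after the job is handed in: Each of the four stakes stands in the socket of its own outline: its collar's centre within 12 mm of the hole's centre, its collar within 4 mm of the block's top, leaning less than 7 degrees; the square and the oval stake turned within 17 degrees of their outlines; all released and at rest (horizontal distance between stake_dome and socket_dome below 0.012 m and z of stake_dome in the frame of socket_dome between -0.004 and 0.004 m and angle between each of stake_dome, stake_square, stake_oval, stake_ball's own z axis and vertical below 0.12 rad and linear speed of each of stake_dome, stake_square, stake_oval, stake_ball below 0.02 m/s and angular speed of each of stake_dome, stake_square, stake_oval, stake_ball below 0.2 rad/s and horizontal distance between stake_square and socket_square below 0.012 m and z of stake_square in the frame of socket_square between -0.004 and 0.004 m and horizontal distance between stake_oval and socket_oval below 0.012 m and z of stake_oval in the frame of socket_oval between -0.004 and 0.004 m and horizontal distance between stake_ball and socket_ball below 0.012 m and z of stake_ball in the frame of socket_ball between -0.004 and 0.004 m and angle between the y axis of stake_oval and the y axis of socket_oval, either way round below 0.3 rad and (angle between the x axis of stake_square and the x axis of socket_square, either way round below 0.3 rad or angle between the x axis of stake_square and the y axis of socket_square, either way round below 0.3 rad)); the robot touches nothing.
It fails at once if the silver cup is knocked: moved more than 20 mm or tipped more than 17 degrees (distance of cup from where it was at the start of the episode above 0.02 m or angle between cup's own z axis and vertical above 0.3 rad).
It also fails if it takes over 99 s, if anything falls off the work surface, if the arm or the gripper's body presses on something with over 40 N, if the wrist force passes 120 N, or if a joint passes its speed limit or range.

## Working session

There is one attempt and no reset: what is moved stays moved. The work goes in short steps, Python scripts to look and compute and a shell command to move; the robot and the scene stay as the last step left them, time stands still between calls to the robot, and variables do not carry over. Pictures are saved under pics/ and viewed, and the job is handed in when it is done.

```bash
mkdir -p pics; python3 - <<'E'
from station import r,capture
import cv2,json
for n in("scene","top"):
    c=capture(n); cv2.imwrite(f"pics/{n}0.png",c["img"]); print(n,c["fx"],c["fy"],c["cx"],c["cy"],c["dist_coeffs"]); print(c["world_from_camera"])
s=r.sense(); print(s); print(r.grip_point_offset)
E
```

```text
scene 414.77465258547494 414.77465258547494 315.62796134605287 201.73884030595022 [-0.09207399  0.          0.          0.          0.        ]
[[-0.76781368  0.50943905 -0.38850227  0.85444902]
 [ 0.64060499  0.60162285 -0.47715322  0.39813695]
 [-0.00934864 -0.61524126 -0.78828345  0.82418466]
 [ 0.          0.          0.          1.        ]]
top 372.21235743109116 372.21235743109116 320.33822683445584 190.8853450125538 [-0.00952461  0.          0.          0.          0.        ]
[[ 0.00485222 -0.98714244  0.15976938  0.34958494]
 [-0.99998758 -0.00460753  0.00190195 -0.02774498]
 [-0.00114135 -0.15977662 -0.98715254  0.93056924]
 [ 0.          0.          0.          1.        ]]
{'time_s': 0.1, 'joints': array([-5.35365847e+01,  2.20873606e+01,  3.86651257e-01, -2.38826801e-02,
       -6.84121356e+01, -1.48158538e+01]), 'joint_velocities': array([-0.02249459, -0.12263838,  0.12504223,  0.06770172, -0.03647005,
        0.10328357]), 'effort': array([-1.15779567e-03, -3.91689026e+01,  1.87935913e+01,  4.23205867e+00,
        1.34091714e-02, -7.24280267e-05]), 'tcp_pos': array([ 0.23035813, -0.58041087,  0.22155559]), 'ee_rot': array([[-9.29527233e-01, -3.68752472e-01, -8.58766953e-04],
       [-3.68753449e-01,  9.29525472e-01,  1.81428104e-03],
       [ 1.29225139e-04,  2.00309691e-03, -9.99997985e-01]]), 'wrist_force': array([ 0.09941238, -0.05096248,  0.15219323]), 'moment': array([-0.01529746,  0.03748864,  0.01637511]), 'gripper_width': 0.9991241732655306}
-0.0187
```

View pics/scene0.png

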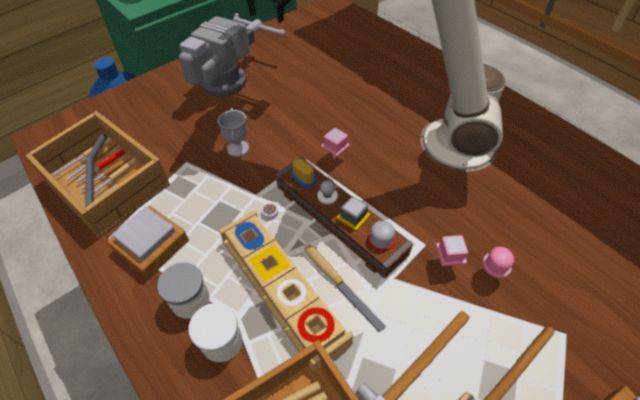

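View pics/top0.png

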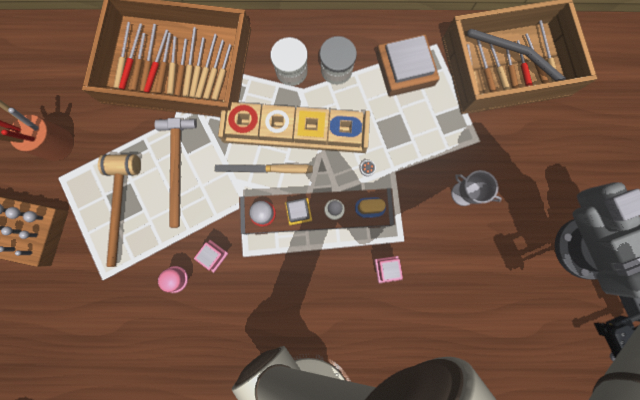

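The top view shows the bench rack (near, from left to right: dome at 261,211, square at 298,209, ball at 334,209, oval at 371,206). The storage rack is beyond it (red ring at 243,119, white at 277,121, yellow at 312,124, blue at 346,126). The cup is at 478,188. The pink look-alikes lie nearer the robot.

```bash
cat > h.py <<'E'
import numpy as np,cv2
from station import r,capture
def ray(c,uv):
    K=np.array([[c["fx"],0,c["cx"]],[0,c["fy"],c["cy"]],[0,0,1]])
    n=cv2.undistortPoints(np.array(uv,float).reshape(-1,1,2),K,np.array(c["dist_coeffs"])).reshape(-1,2)
    T=np.array(c["world_from_camera"]); d=np.c_[n,np.ones(len(n))]@T[:3,:3].T
    return T[:3,3],d
def plane(c,uv,z):
    o,d=ray(c,uv); return o+d*((z-o[2])/d[:,2])[:,None]
def proj(c,P):
    K=np.array([[c["fx"],0,c["cx"]],[0,c["fy"],c["cy"]],[0,0,1]])
    T=np.linalg.inv(np.array(c["world_from_camera"])); 
    return cv2.projectPoints(np.array(P,float).reshape(-1,1,3),cv2.Rodrigues(T[:3,:3])[0],T[:3,3],K,np.array(c["dist_coeffs"]))[0].reshape(-1,2)
E
python3 - <<'E'
from h import *
for n in("top","scene"):
    im=cv2.imread(f"pics/{n}0.png")
    if n=="top": a=im[90:245,205:415]; f=3.6
    else: a=im[145:370,205:435]; f=2.6
    cv2.imwrite(f"pics/{n}0z.png",cv2.resize(a,None,fx=f,fy=f,interpolation=cv2.INTER_CUBIC))
    hsv=cv2.cvtColor(im,cv2.COLOR_BGR2HSV)
    c=capture(n)
    H,S,V=cv2.split(hsv)
    m={"red":((H<6)|(H>174))&(S>170)&(V>80),"yel":(H>22)&(H<32)&(S>180)&(V>100),"blu":(H>100)&(H<125)&(S>120)&(V>50),"wht":(S<40)&(V>170)}
    for k,x in m.items():
        x=x.astype(np.uint8)
        nn,lab,st,ce=cv2.connectedComponentsWithStats(x)
        for i in range(1,nn):
            if st[i,4]>25:
                u,v=ce[i]
                p=plane(c,[[u,v]],.06)[0]
                if .3<p[0]<.8 and abs(p[1]+.03)<.3 and (st[i,4]<1500): print(n,k,st[i],ce[i].round(1),p.round(4))
E
```

```text
top red [229 106  28  26 312] [242.3 118.5] [0.6691 0.1659 0.06  ]
top blu [331 117  30  19 282] [345.4 126.1] [ 0.6508 -0.0864  0.06  ]
top wht [265 110  24  23 231] [276.8 121. ] [0.6632 0.0812 0.06  ]
top wht [289 201  18  18 248] [297.3 209.3] [0.4464 0.0278 0.06  ]
top wht [252 205  18  17 234] [260.7 213. ] [0.4372 0.1137 0.06  ]
top wht [321 213  83  36 913] [359.3 237. ] [ 0.3823 -0.1171  0.06  ]
top wht [ 242  232   52   25 1042] [266.  243.4] [0.3667 0.0992 0.06  ]
top wht [197 246  21  21 250] [206.8 255.9] [0.3374 0.2351 0.06  ]
top wht [382 261  18  19 263] [390.8 269.9] [ 0.3079 -0.1885  0.06  ]
scene red [367 236  29  15  84] [381.1 245.2] [0.446  0.1187 0.06  ]
scene red [298 308  36  34 524] [315.6 324.8] [0.6689 0.1645 0.06  ]
scene yel [337 213  33  17 128] [354.6 221.2] [0.4464 0.0352 0.06  ]
scene yel [250 245  40  36 598] [268.9 262.5] [ 0.6569 -0.0034  0.06  ]
scene blu [291 172  25  15  84] [302.5 180.7] [ 0.4606 -0.1349  0.06  ]
scene blu [236 223  27  26 325] [249.1 235.7] [ 0.6508 -0.0862  0.06  ]
scene wht [334 180  31  35 286] [352. 201.] [ 0.4116 -0.0112  0.06  ]
scene wht [445 237  21  16 253] [455.  244.1] [0.3211 0.2219 0.06  ]
scene wht [277 279  29  27 330] [291.1 292. ] [0.6627 0.0802 0.06  ]
```

```bash
ls pics
```

```text
scene0.png
scene0z.png
top0.png
top0z.png
```

View pics/top0z.png

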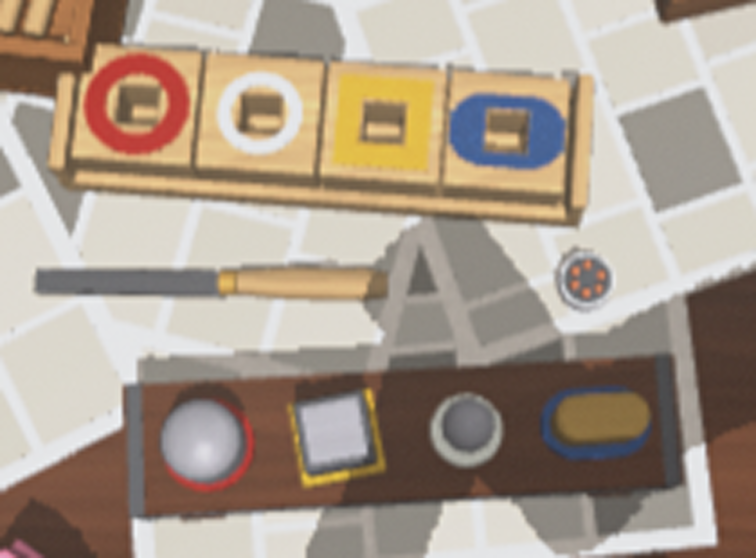

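View pics/scene0z.png

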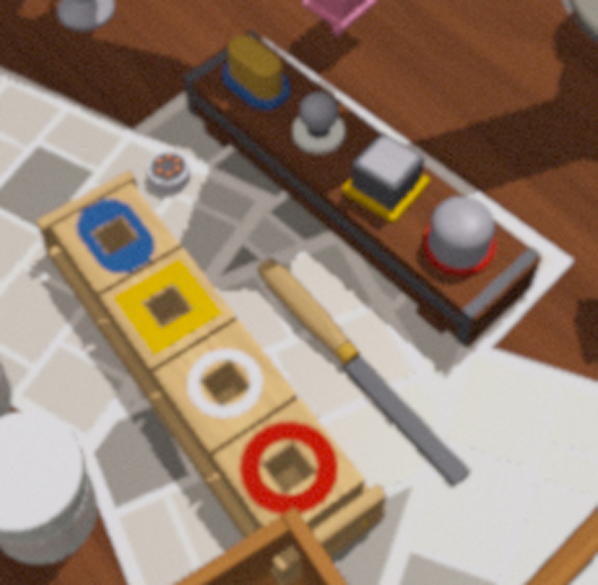

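```bash
python3 - <<'E'
from h import *
cs={n:capture(n) for n in("top","scene")}
im={n:cv2.imread(f"pics/{n}0.png") for n in cs}
# collar/body masks in windows
win={"top":{"dome":(245,195,282,232),"square":(283,192,318,226),"ball":(320,192,350,224),"oval":(352,190,392,224)},
"scene":{"dome":(362,214,404,258),"square":(334,192,376,234),"ball":(314,176,342,206),"oval":(286,156,322,192)}}
for n in cs:
    hsv=cv2.cvtColor(im[n],cv2.COLOR_BGR2HSV).astype(int); H,S,V=hsv[...,0],hsv[...,1],hsv[...,2]
    for k,(x0,y0,x1,y1) in win[n].items():
        wm=np.zeros(H.shape,bool); wm[y0:y1,x0:x1]=1
        h,s,v=H[wm],S[wm],V[wm]
        col={"dome":((H<8)|(H>172))&(S>170)&(V>60),"square":(H>20)&(H<34)&(S>140),"ball":(S<60)&(V>110),"oval":(H>98)&(H<128)&(S>90)}[k]
        body={"dome":(S<70)&(V>60),"square":(S<70)&(V>40),"ball":(S<75)&(V>50),"oval":(H>14)&(H<32)&(S>100)&(V>60)}[k]
        for t,mm in(("collar",col),("body",body),("union",col|body)):
            m=(wm&mm).astype(np.uint8)
            nn,lab,st,ce=cv2.connectedComponentsWithStats(m)
            if nn<2: print(n,k,t,"none");continue
            i=1+np.argmax(st[1:,4]); m=(lab==i).astype(np.uint8)
            pts=np.vstack(cv2.findContours(m,0,1)[0]).reshape(-1,2)
            P=plane(cs[n],pts,.066 if t!="body" else .1)[:,:2]
            rc=cv2.minAreaRect((P*1000).astype(np.float32))
            print(n,k,t,st[i],"rect",np.round(rc[0],1),np.round(rc[1],1),round(rc[2],1),"centroid",plane(cs[n],[ce[i]],.066 if t!="body" else .1)[0,:2].round(4))
            for z in [0]: pass
E
```

```text
top dome collar [274 210   1   6   6] rect [438.   81.7] [11.7  0. ] 1.4 centroid [0.438  0.0817]
top dome body [249 200  24  24 440] rect [435.6 107.7] [53.1 48.7] 46.1 centroid [0.4357 0.1075]
top dome union [249 200  25  24 441] rect [439.1 113.1] [55.9 51.3] 50.0 centroid [0.4393 0.1129]
top square collar [289 216  23   9  52] rect [419.6  21.1] [ 9.4 52.8] 13.7 centroid [0.4176 0.0232]
top square body [287 198  22  24 418] rect [441.5  25.1] [47.8 44.3] 11.7 centroid [0.4415 0.025 ]
top square union [286 198  26  27 492] rect [442.4  25.5] [56.4 52.7] 11.1 centroid [0.4427 0.026 ]
top ball collar [325 199  20  21 252] rect [446.9 -59.4] [46.9 44.4] 0.2 centroid [ 0.447  -0.0594]
top ball body [324 199  21  21 361] rect [443.1 -57. ] [45.1 45. ] 0.3 centroid [ 0.4429 -0.057 ]
top ball union [324 199  21  21 361] rect [446.9 -58.2] [46.9 46.8] 0.3 centroid [ 0.4467 -0.0582]
top oval collar [356 199  28  18  90] rect [ 443.  -136.6] [64.8 35.2] 60.0 centroid [ 0.4409 -0.1349]
top oval body [359 199  27  14 305] rect [ 450.6 -142.3] [28.4 59.4] 3.9 centroid [ 0.4508 -0.1417]
top ova
[... 613 characters left out ...]
on [337 192  39  39 793] rect [432.7   9.9] [82.9 88.5] 5.1 centroid [0.4299 0.0168]
scene ball collar [318 190  20  14 150] rect [450.5 -54.7] [37.7 45.4] 45.4 centroid [ 0.452  -0.0535]
scene ball body [317 176  25  29 463] rect [452.8 -47.1] [81.4 49.1] 31.1 centroid [ 0.4557 -0.0463]
scene ball union [317 176  25  29 463] rect [434. -68.] [85.2 51.4] 31.1 centroid [ 0.4369 -0.0671]
scene oval collar [291 171  25  16 104] rect [ 461.4 -135.9] [39.1 66.3] 36.0 centroid [ 0.4625 -0.1306]
scene oval body [292 158  22  25 381] rect [ 459.1 -133.4] [80.  45.1] 87.9 centroid [ 0.4596 -0.1331]
scene oval union [291 158  25  29 485] rect [ 444.3 -153.2] [93.  59.2] 50.2 centroid [ 0.4458 -0.1521]
```

```bash
python3 - <<'E'
from h import *
t=capture("top");s=capture("scene")
def tri(a,b):
    o1,d1=ray(t,[a]);o2,d2=ray(s,[b]);d1=d1[0];d2=d2[0]
    k=np.linalg.lstsq(np.c_[d1,-d2],o2-o1,rcond=None)[0]
    p,q=o1+k[0]*d1,o2+k[1]*d2; return ((p+q)/2).round(3),np.linalg.norm(p-q).round(4)
cv2.imwrite("pics/boxz.png",np.hstack([cv2.resize(t["img"][60:140,190:290],(400,320)),cv2.resize(s["img"][320:400,260:360],(400,320))]))
print(plane(t,[[478,185]],.11),plane(t,[[466,198]],0))
# socket block outline centres from pixel-based means
A=np.array([[.669,.1652],[.663,.0807],[.657,-.0034],[.6508,-.0863]])
k=np.array([1.5,.5,-.5,-1.5]); m=A.mean(0); v=(k[:,None]*(A-m)).sum(0)/5; print(m,v,np.linalg.norm(v),np.degrees(np.arctan2(-v[0],v[1])), m+k[:,None]*v)
E
```

```text
[[ 0.49740773 -0.37953433  0.11      ]] [[ 0.48369942 -0.39417998  0.        ]]
[0.65995 0.03905] [0.00606 0.08386] 0.08407867268219689 -4.133197367226236 [[ 0.66904  0.16484]
 [ 0.66298  0.08098]
 [ 0.65692 -0.00288]
 [ 0.65086 -0.08674]]
```

View pics/boxz.png

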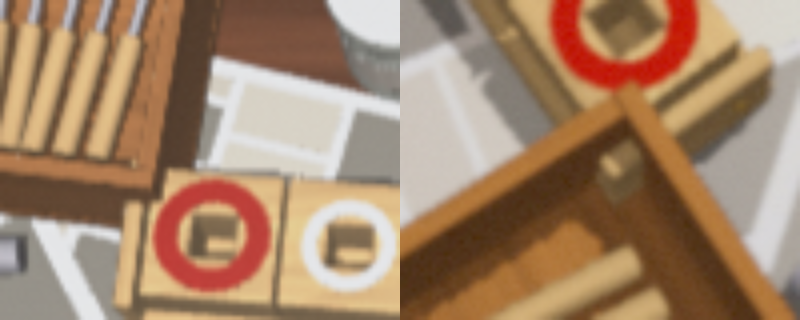

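```bash
python3 - <<'E'
from h import *
t=capture("top");s=capture("scene")
def tri(a,b):
    o1,d1=ray(t,[a]);o2,d2=ray(s,[b]);d1=d1[0];d2=d2[0]
    k=np.linalg.lstsq(np.c_[d1,-d2],o2-o1,rcond=None)[0]
    p,q=o1+k[0]*d1,o2+k[1]*d2; return ((p+q)/2).round(3),np.linalg.norm(p-q).round(4)
print(tri((229,107),(317,341)))
for z in(.06,.08,.1):print(plane(t,[[229,107],[245,12]],z).round(3).tolist())
# jars
print(tri((289,50),(214,325)))
E
```

```text
(array([0.691, 0.195, 0.078]), np.float64(0.0004))
[[0.699, 0.2, 0.06], [0.957, 0.17, 0.06]]
[[0.691, 0.195, 0.08], [0.943, 0.166, 0.08]]
[[0.683, 0.189, 0.1], [0.929, 0.161, 0.1]]
(array([0.825, 0.054, 0.099]), np.float64(0.0096))
```

```bash
cat > d.py <<'E'
import sys; from h import *
# usage: d.py x y z yaw  -> deltas in tool axes
x,y,z,yaw=map(float,sys.argv[1:5]); s=r.sense(); R=s["ee_rot"]; p=s["tcp_pos"]
a=np.radians(yaw); Y=np.array([-np.cos(a),-np.sin(a),0]); Z=np.array([0,0,-1.]); G=np.c_[np.cross(Y,Z),Y,Z]
from scipy.spatial.transform import Rotation as Ro
print("t",round(s["time_s"],2),"p",p.round(4),"lin",(R.T@(np.array([x,y,z])-p)).round(4),"lin_after_rot",(G.T@(np.array([x,y,z])-p)).round(4),"rot",Ro.from_matrix(R.T@G).as_rotvec().round(4),"w",round(s["gripper_width"],3),"F",s["wrist_force"].round(1),"j6",s["joints"][5].round(1))
E
python3 -m crank '[{"delta_rot":[0,0,-0.18]},{"delta_rot":[0,0,-0.18]},{"delta_rot":[0,0,-0.18]},{"delta_rot":[0,0,-0.18]},{"delta_rot":[0,0,-0.18]},{"delta_rot":[0,0,-0.18]},{"delta_rot":[0,0,-0.18]}]'
python3 d.py .451 -.142 .17 3.9
```

```text
t 0.5 p [ 0.2306 -0.5809  0.2225] lin [-0.3668  0.3266  0.0526] lin_after_rot [-0.4229 -0.2498  0.0525] rot [ 0.0000e+00  1.0000e-04 -1.2611e+00] w 1.003 F [-0.4 -0.4 -0.1] j6 -14.8schema error: expected keys delta_rot, linear, gripper
```

```bash

python3 -m crank '[{"delta_rot":[0,0,-0.18],"linear":[0,0,0],"gripper":100},{"delta_rot":[0,0,-0.18],"linear":[0,0,0],"gripper":100},{"delta_rot":[0,0,-0.18],"linear":[0,0,0],"gripper":100},{"delta_rot":[0,0,-0.18],"linear":[0,0,0],"gripper":100},{"delta_rot":[0,0,-0.18],"linear":[0,0,0],"gripper":100},{"delta_rot":[0,0,-0.18],"linear":[0,0,0],"gripper":100},{"delta_rot":[0,0,-0.18],"linear":[0,0,0],"gripper":100}]'
python3 d.py .451 -.142 .17 3.9
```

```text
time_s: 1.38
tcp_pos: [0.2306, -0.5809, 0.2226]
ee_rot: [[0.073, -0.997, 0.0], [-0.997, -0.073, -0.0], [0.0, -0.0, -1.0]]
wrist_force: [0.1, -0.2, -0.6]
gripper_width: 1.003
t 1.38 p [ 0.2306 -0.5809  0.2226] lin [-0.4217 -0.2518  0.0526] lin_after_rot [-0.4229 -0.2498  0.0526] rot [-0.     -0.      0.0049] w 1.003 F [ 0.1 -0.2 -0.6] j6 57.7
```

```bash

python3 -m crank '[{"delta_rot":[0,0,0],"linear":[-0.047,-0.028,0.005],"gripper":100},{"delta_rot":[0,0,0],"linear":[-0.047,-0.028,0.005],"gripper":100},{"delta_rot":[0,0,0],"linear":[-0.047,-0.028,0.005],"gripper":100},{"delta_rot":[0,0,0],"linear":[-0.047,-0.028,0.005],"gripper":100},{"delta_rot":[0,0,0],"linear":[-0.047,-0.028,0.005],"gripper":100},{"delta_rot":[0,0,0],"linear":[-0.047,-0.028,0.005],"gripper":100},{"delta_rot":[0,0,0],"linear":[-0.047,-0.028,0.005],"gripper":100},{"delta_rot":[0,0,0],"linear":[-0.047,-0.028,0.005],"gripper":100},{"delta_rot":[0,0,0],"linear":[-0.045,-0.028,0.005],"gripper":100},{"delta_rot":[0,0,0],"linear":[0,0,0],"gripper":100}]'
python3 d.py .451 -.142 .071 3.9
python3 - <<'E'
from h import *
a=capture("top")["img"];b=capture("scene")["img"]
cv2.imwrite("pics/a1.png",np.hstack([cv2.resize(a[120:280,200:420],(440,320)),cv2.resize(b[100:280,240:420],(320,320))]))
E
```

```text
time_s: 2.62
tcp_pos: [0.4552, -0.1414, 0.1775]
ee_rot: [[0.072, -0.997, 0.0], [-0.997, -0.072, 0.0], [-0.0, -0.0, -1.0]]
wrist_force: [-1.3, -0.3, 0.4]
gripper_width: 1.002
t 2.62 p [ 0.4552 -0.1414  0.1775] lin [0.0003 0.0043 0.1065] lin_after_rot [0.0003 0.0043 0.1065] rot [-0.0004  0.      0.0042] w 1.002 F [-1.3 -0.3  0.4] j6 1.8
```

View pics/a1.png

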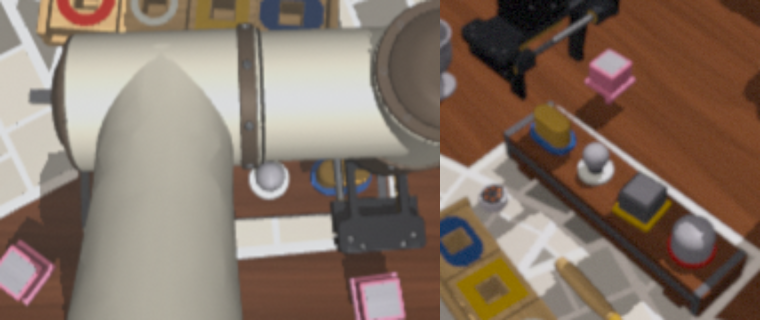

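```bash

python3 -m crank '[{"delta_rot":[0,0,0],"linear":[0,0,0.02],"gripper":100},{"delta_rot":[0,0,0],"linear":[0,0,0.02],"gripper":100},{"delta_rot":[0,0,0],"linear":[0,0,0],"gripper":100}]'
python3 d.py .451 -.142 .071 3.9
```

```text
time_s: 3.1
tcp_pos: [0.4521, -0.145, 0.1365]
ee_rot: [[0.065, -0.998, -0.004], [-0.998, -0.065, 0.0], [-0.0, 0.004, -1.0]]
wrist_force: [0.5, 0.4, -0.4]
gripper_width: 1.0
t 3.1 p [ 0.4521 -0.145   0.1365] lin [-0.0031  0.0007  0.0655] lin_after_rot [-0.0031  0.0009  0.0655] rot [ 0.0035  0.0003 -0.0034] w 1.0 F [ 0.5  0.4 -0.4] j6 1.8
```

```bash

python3 -m crank '[{"delta_rot":[0,0,0],"linear":[-0.001,0,0.03],"gripper":100},{"delta_rot":[0,0,0],"linear":[0,0,0],"gripper":100},{"delta_rot":[0,0,0],"linear":[0,0,0],"gripper":100},{"delta_rot":[0,0,0],"linear":[0,0,0],"gripper":100}]'
python3 d.py .451 -.142 .071 3.9
```

```text
time_s: 3.6
tcp_pos: [0.4546, -0.1432, 0.1089]
ee_rot: [[0.067, -0.998, 0.003], [-0.998, -0.067, -0.0], [0.0, -0.003, -1.0]]
wrist_force: [0.2, -0.6, 0.3]
gripper_width: 0.998
t 3.6 p [ 0.4546 -0.1432  0.1089] lin [-0.0014  0.0036  0.0379] lin_after_rot [-0.0014  0.0035  0.0379] rot [-0.0026 -0.0004 -0.0011] w 0.998 F [ 0.2 -0.6  0.3] j6 1.7
```

```bash
python3 - <<'E'
from h import *
for i in range(6):
    s=r.sense(); print(s["time_s"],s["tcp_pos"].round(4),s["joints"].round(2)[:5],s["joint_velocities"].round(1)[:5]); capture("top")
E
```

```text
3.6 [ 0.4546 -0.1432  0.1089] [ 2.120e+00  1.471e+01 -2.903e+01  2.000e-02 -4.610e+01] [ 0.2  0.1 -0.3 -0.3  0.2]
3.65 [ 0.4545 -0.1431  0.1087] [ 2.120e+00  1.472e+01 -2.905e+01  2.000e-02 -4.609e+01] [ 0.2  0.2 -0.3 -0.2  0.2]
3.7 [ 0.4543 -0.1431  0.1085] [ 2.130e+00  1.473e+01 -2.907e+01  1.000e-02 -4.608e+01] [ 0.1  0.2 -0.4 -0.1  0.2]
3.75 [ 0.4542 -0.143   0.1083] [ 2.140e+00  1.475e+01 -2.909e+01  1.000e-02 -4.607e+01] [ 0.2  0.3 -0.3 -0.1  0.1]
3.8 [ 0.4541 -0.143   0.1081] [ 2.140e+00  1.476e+01 -2.910e+01  1.000e-02 -4.607e+01] [ 0.1  0.2 -0.1 -0.   0.1]
3.85 [ 0.4539 -0.143   0.1079] [  2.14  14.77 -29.11   0.   -46.07] [-0.   0.2 -0.2 -0.   0. ]
```

```bash

python3 -m crank '[{"delta_rot":[0,0,0],"linear":[-0.001,0.002,0.02],"gripper":100},{"delta_rot":[0,0,0],"linear":[0,0,0.016],"gripper":100},{"delta_rot":[0,0,0],"linear":[0,0,0],"gripper":100},{"delta_rot":[0,0,0],"linear":[0,0,0],"gripper":100}]'
python3 d.py .451 -.142 .071 3.9
python3 - <<'E'
from h import *
a=capture("top")["img"];b=capture("scene")["img"]
cv2.imwrite("pics/a2.png",np.hstack([cv2.resize(a[120:280,200:420],(440,320)),cv2.resize(b[100:220,240:360],(320,320))]))
E
```

```text
time_s: 4.4
tcp_pos: [0.4522, -0.1422, 0.0721]
ee_rot: [[0.067, -0.998, 0.001], [-0.998, -0.067, -0.0], [0.0, -0.001, -1.0]]
wrist_force: [-0.3, -0.6, -0.2]
gripper_width: 1.002
t 4.4 p [ 0.4522 -0.1422  0.0721] lin [-0.0002  0.0012  0.0011] lin_after_rot [-0.0002  0.0012  0.0011] rot [-0.0009 -0.0003 -0.0007] w 1.002 F [-0.3 -0.6 -0.2] j6 1.6
```

View pics/a2.png

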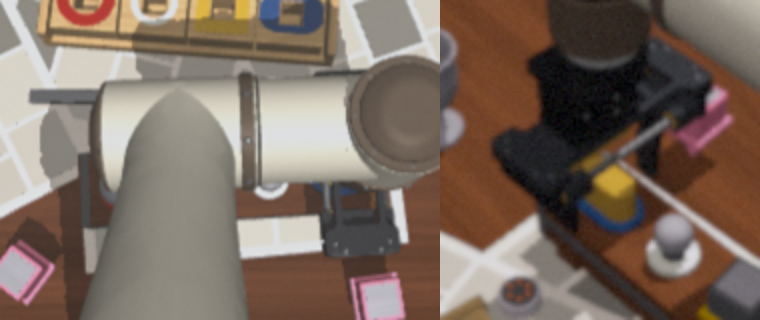

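The scene crop shows the fingers astride the brass oval at about (605,190), front finger at (560,210) and back finger at (648,150). It is well aligned, so I close.

```bash

python3 -m crank '[{"delta_rot":[0,0,0],"linear":[0,0,0],"gripper":0},{"delta_rot":[0,0,0],"linear":[0,0,0],"gripper":0},{"delta_rot":[0,0,0],"linear":[0,0,0],"gripper":0},{"delta_rot":[0,0,0],"linear":[0,0,0],"gripper":0},{"delta_rot":[0,0,0],"linear":[0,0,0],"gripper":0},{"delta_rot":[0,0,0],"linear":[0,0,0],"gripper":0}]'
python3 d.py .451 -.142 .19 3.9
```

```text
time_s: 5.25
tcp_pos: [0.4517, -0.1421, 0.0715]
ee_rot: [[0.067, -0.998, -0.0], [-0.998, -0.067, 0.0], [-0.0, 0.0, -1.0]]
wrist_force: [0.1, -0.1, 0.3]
gripper_width: 0.403
t 5.25 p [ 0.4517 -0.1421  0.0715] lin [-1.000e-04  7.000e-04 -1.185e-01] lin_after_rot [-1.000e-04  7.000e-04 -1.185e-01] rot [ 0.0001  0.     -0.0011] w 0.403 F [ 0.1 -0.1  0.3] j6 1.6
```

```bash

python3 -m crank '[{"delta_rot":[0,0,0],"linear":[0,0,0],"gripper":0},{"delta_rot":[0,0,0],"linear":[0,0,0],"gripper":0},{"delta_rot":[0,0,0],"linear":[0,0,0],"gripper":0}]'
python3 d.py .451 -.142 .19 3.9
```

```text
time_s: 5.62
tcp_pos: [0.4518, -0.1421, 0.0715]
ee_rot: [[0.067, -0.998, 0.0], [-0.998, -0.067, 0.0], [0.0, -0.0, -1.0]]
wrist_force: [1.1, -0.3, -0.5]
gripper_width: 0.337
t 5.62 p [ 0.4518 -0.1421  0.0715] lin [-0.0002  0.0008 -0.1185] lin_after_rot [-0.0002  0.0008 -0.1185] rot [-0.0002 -0.     -0.0011] w 0.337 F [ 1.1 -0.3 -0.5] j6 1.6
```

```bash

python3 -m crank '[{"delta_rot":[0,0,0],"linear":[0,0,-0.02],"gripper":0},{"delta_rot":[0,0,0],"linear":[0,0,-0.035],"gripper":0},{"delta_rot":[0,0,0],"linear":[0,0,-0.035],"gripper":0},{"delta_rot":[0,0,0.07],"linear":[0,0,-0.025],"gripper":0},{"delta_rot":[0,0,0.07],"linear":[0,0,0],"gripper":0},{"delta_rot":[0,0,0],"linear":[0,0,0],"gripper":0}]'
python3 d.py .6509 -.0867 .19 -4.1
```

```text
time_s: 6.38
tcp_pos: [0.4503, -0.1418, 0.1855]
ee_rot: [[-0.073, -0.997, -0.003], [-0.997, 0.073, 0.001], [-0.001, 0.003, -1.0]]
wrist_force: [0.3, -0.4, -4.6]
gripper_width: 0.341
t 6.38 p [ 0.4503 -0.1418  0.1855] lin [-0.0696 -0.196  -0.0049] lin_after_rot [-0.0693 -0.1961 -0.0045] rot [ 0.0027  0.0008 -0.0014] w 0.341 F [ 0.3 -0.4 -4.6] j6 -6.4
```

```bash

python3 -m crank '[{"delta_rot":[0,0,0],"linear":[-0.009,-0.026,0],"gripper":0},{"delta_rot":[0,0,0],"linear":[-0.014,-0.039,0],"gripper":0},{"delta_rot":[0,0,0],"linear":[-0.014,-0.039,0],"gripper":0},{"delta_rot":[0,0,0],"linear":[-0.014,-0.039,0],"gripper":0},{"delta_rot":[0,0,0],"linear":[-0.011,-0.032,0],"gripper":0},{"delta_rot":[0,0,0],"linear":[-0.007,-0.02,0],"gripper":0},{"delta_rot":[0,0,0],"linear":[0,0,0],"gripper":0},{"delta_rot":[0,0,0],"linear":[0,0,0],"gripper":0},{"delta_rot":[0,0,0],"linear":[0,0,0],"gripper":0}]'
python3 d.py .6509 -.0867 .13 -4.1
python3 - <<'E'
from h import *
a=capture("top")["img"];b=capture("scene")["img"]
cv2.imwrite("pics/a3.png",np.hstack([cv2.resize(a[60:220,200:420],(440,320)),cv2.resize(b[120:280,200:360],(320,320))]))
E
```

```text
time_s: 7.5
tcp_pos: [0.6502, -0.0878, 0.1862]
ee_rot: [[-0.073, -0.997, -0.001], [-0.997, 0.073, 0.0], [0.0, 0.001, -1.0]]
wrist_force: [-0.9, -0.3, -4.0]
gripper_width: 0.34
t 7.5 p [ 0.6502 -0.0878  0.1862] lin [-0.0011 -0.0007  0.0562] lin_after_rot [-0.0011 -0.0006  0.0562] rot [ 0.0013 -0.     -0.0015] w 0.34 F [-0.9 -0.3 -4. ] j6 -10.6
```

View pics/a3.png

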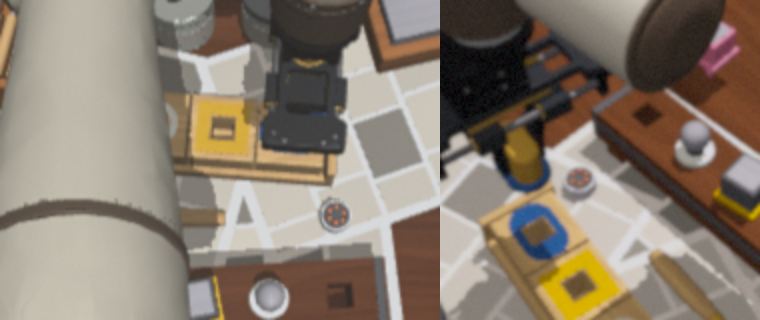

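The scene crop shows the oval held upright at about (525,165), over its blue socket at (540,232). I'll lower it to just above the hole and check.

```bash

python3 -m crank '[{"delta_rot":[0,0,0],"linear":[-0.001,-0.001,0.03],"gripper":0},{"delta_rot":[0,0,0],"linear":[0,0,0.03],"gripper":0},{"delta_rot":[0,0,0],"linear":[0,0,0],"gripper":0},{"delta_rot":[0,0,0],"linear":[0,0,0],"gripper":0}]'
python3 d.py .6509 -.0867 .073 -4.1
python3 - <<'E'
from h import *
a=capture("top");b=capture("scene")
im=b["img"]; cv2.imwrite("pics/a4.png",cv2.resize(im[180:260,210:290],(560,560),interpolation=cv2.INTER_CUBIC))
hsv=cv2.cvtColor(im,cv2.COLOR_BGR2HSV); H,S,V=cv2.split(hsv)
m=((H>98)&(H<128)&(S>90)).astype(np.uint8); nn,l,st,ce=cv2.connectedComponentsWithStats(m)
s=r.sense(); z=s["tcp_pos"][2]-.0105
for i in range(1,nn):
    if st[i,4]>40: print(st[i],ce[i],plane(b,[ce[i]],z)[0])
E
```

```text
time_s: 8.1
tcp_pos: [0.6533, -0.0868, 0.1282]
ee_rot: [[-0.072, -0.997, 0.003], [-0.997, 0.072, -0.001], [0.0, -0.003, -1.0]]
wrist_force: [1.2, 0.2, -4.4]
gripper_width: 0.338
t 8.1 p [ 0.6533 -0.0868  0.1282] lin [0.     0.0025 0.0552] lin_after_rot [0.     0.0024 0.0552] rot [-0.0028 -0.0004 -0.0009] w 0.338 F [ 1.2  0.2 -4.4] j6 -10.7
[ 90  58  45  39 850] [107.72823529  76.01882353] [ 0.67511047 -0.79544104  0.11822901]
[235 218  28  31 321] [249.7258567  236.90031153] [ 0.66698399 -0.04615384  0.11822901]
```

View pics/a4.png

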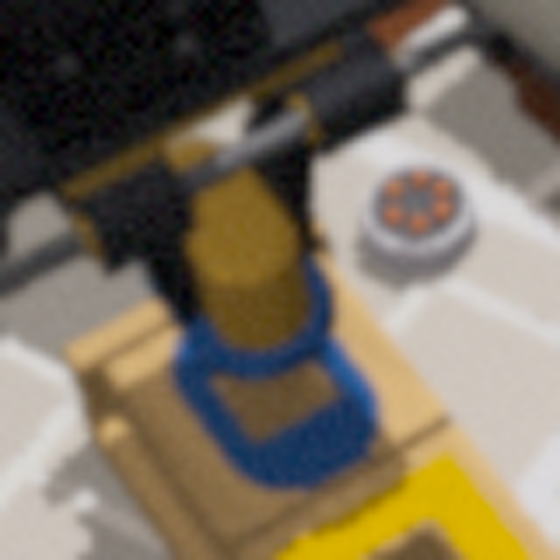

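```bash
cat > ov.py <<'E'
import sys; from h import *
# ov.py name kind(oval/square/round:R) yaw out x0 y0 size : overlay expected collar outline under TCP + hole outline nothing
kind,yaw,out,x0,y0,sz=sys.argv[1],float(sys.argv[2]),sys.argv[3],*map(int,sys.argv[4:7])
b=capture("scene"); s=r.sense(); p=s["tcp_pos"]; z=p[2]-.011
t=np.linspace(0,2*np.pi,40)
if kind=="oval": L=np.c_[.023*np.cos(t),.036*np.sin(t)]
elif kind=="square":
    L=np.vstack([np.linspace(a,c,10) for a,c in zip([(-.027,-.027),(.027,-.027),(.027,.027),(-.027,.027)],[(.027,-.027),(.027,.027),(-.027,.027),(-.027,-.027)])])
else: R=float(kind); L=np.c_[R*np.cos(t),R*np.sin(t)]
a=np.radians(yaw); L=L@np.array([[np.cos(a),np.sin(a)],[-np.sin(a),np.cos(a)]])
q=proj(b,np.c_[L+p[:2],np.full(len(L),z+.003)])
f=560/sz; im=cv2.resize(b["img"][y0:y0+sz,x0:x0+sz],(560,560),interpolation=cv2.INTER_CUBIC)
for u,v in (q+.5-[x0,y0])*f: cv2.circle(im,(int(u),int(v)),2,(0,255,0),-1)
cv2.imwrite(out,im); print(p)
E
python3 ov.py oval -4.1 pics/a5.png 210 180 80
```

```text
[ 0.65330805 -0.08662155  0.12851096]
```

View pics/a5.png

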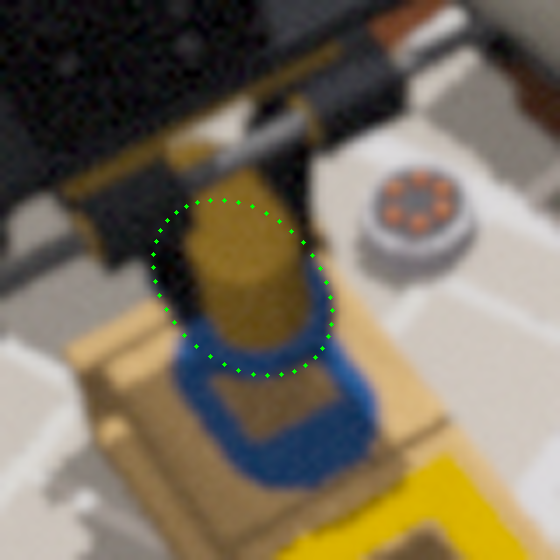

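The predicted collar outline matches the blue collar within about 1 mm. Lowering now.

```bash

python3 -m crank '[{"delta_rot":[0,0,0],"linear":[0,0.002,0.025],"gripper":0},{"delta_rot":[0,0,0],"linear":[0,0,0.025],"gripper":0},{"delta_rot":[0,0,0],"linear":[0,0,0.004],"gripper":0},{"delta_rot":[0,0,0],"linear":[0,0,0],"gripper":0},{"delta_rot":[0,0,0],"linear":[0,0,0],"gripper":0}]'
python3 d.py .6509 -.0867 .072 -4.1
```

```text
time_s: 8.88
tcp_pos: [0.6514, -0.0864, 0.0742]
ee_rot: [[-0.073, -0.997, 0.003], [-0.997, 0.073, -0.0], [-0.0, -0.003, -1.0]]
wrist_force: [0.2, 0.8, -4.9]
gripper_width: 0.335
t 8.88 p [ 0.6514 -0.0864  0.0742] lin [0.0003 0.0005 0.0022] lin_after_rot [0.0003 0.0005 0.0022] rot [-0.0031  0.0002 -0.0011] w 0.335 F [ 0.2  0.8 -4.9] j6 -10.7
```

```bash

python3 -m crank '[{"delta_rot":[0,0,0],"linear":[0,0,0.003],"gripper":0},{"delta_rot":[0,0,0],"linear":[0,0,0],"gripper":0},{"delta_rot":[0,0,0],"linear":[0,0,0],"gripper":0}]'
python3 d.py .6509 -.0867 .072 -4.1
python3 -m crank '[{"delta_rot":[0,0,0],"linear":[0,0,0],"gripper":75},{"delta_rot":[0,0,0],"linear":[0,0,0],"gripper":75},{"delta_rot":[0,0,0],"linear":[0,0,0],"gripper":75},{"delta_rot":[0,0,0],"linear":[0,0,0],"gripper":75},{"delta_rot":[0,0,0],"linear":[0,0,0],"gripper":75}]'
```

```text
time_s: 9.25
tcp_pos: [0.6514, -0.0864, 0.0716]
ee_rot: [[-0.072, -0.997, 0.003], [-0.997, 0.072, -0.0], [0.0, -0.003, -1.0]]
wrist_force: [-1.5, 1.4, 5.9]
gripper_width: 0.339
t 9.25 p [ 0.6514 -0.0864  0.0716] lin [ 0.0003  0.0005 -0.0004] lin_after_rot [ 0.0003  0.0005 -0.0004] rot [-0.0031 -0.0001 -0.0008] w 0.339 F [-1.5  1.4  5.9] j6 -10.7
time_s: 9.88
tcp_pos: [0.6502, -0.0865, 0.0694]
ee_rot: [[-0.073, -0.997, -0.0], [-0.997, 0.073, -0.0], [0.0, 0.0, -1.0]]
wrist_force: [-0.2, -0.5, 1.2]
gripper_width: 0.734
```

```bash

python3 -m crank '[{"delta_rot":[0,0,0],"linear":[0,0,-0.03],"gripper":75},{"delta_rot":[0,0,0],"linear":[0,0,-0.05],"gripper":85},{"delta_rot":[0,0,-0.063],"linear":[0,0,-0.02],"gripper":90},{"delta_rot":[0,0,-0.063],"linear":[0,0,0],"gripper":90},{"delta_rot":[0,0,0],"linear":[0,0,0],"gripper":90}]'
python3 d.py .4463 -.0583 .16 3.1
```

```text
time_s: 10.5
tcp_pos: [0.6502, -0.0864, 0.1697]
ee_rot: [[0.052, -0.999, 0.0], [-0.999, -0.052, 0.0], [-0.0, -0.0, -1.0]]
wrist_force: [0.0, -0.8, -0.8]
gripper_width: 0.898
t 10.5 p [ 0.6502 -0.0864  0.1697] lin [-0.0387  0.2021  0.0097] lin_after_rot [-0.0391  0.2021  0.0097] rot [-0.0003  0.0002 -0.0019] w 0.898 F [ 0.  -0.8 -0.8] j6 -3.5
```

```bash

python3 -m crank '[{"delta_rot":[0,0,0],"linear":[-0.006,0.03,0],"gripper":90},{"delta_rot":[0,0,0],"linear":[-0.01,0.05,0],"gripper":90},{"delta_rot":[0,0,0],"linear":[-0.01,0.05,0],"gripper":90},{"delta_rot":[0,0,0],"linear":[-0.009,0.045,0],"gripper":90},{"delta_rot":[0,0,0],"linear":[-0.004,0.027,0.01],"gripper":90},{"delta_rot":[0,0,0],"linear":[0,0,0],"gripper":90},{"delta_rot":[0,0,0],"linear":[0,0,0],"gripper":90},{"delta_rot":[0,0,0],"linear":[0,0,0],"gripper":90}]'
python3 d.py .4463 -.0583 .072 3.1
python3 - <<'E'
from h import *
a=capture("top")["img"];b=capture("scene")["img"]
cv2.imwrite("pics/b1.png",np.hstack([cv2.resize(a[60:260,200:420],(440,400)),cv2.resize(b[140:270,220:350],(360,360))[:,:].copy() if 0 else cv2.resize(b[140:270,220:337],(360,400))]))
E
```

```text
time_s: 11.5
tcp_pos: [0.4476, -0.0582, 0.1596]
ee_rot: [[0.053, -0.999, 0.001], [-0.999, -0.053, -0.0], [0.0, -0.001, -1.0]]
wrist_force: [-0.3, 1.1, 0.2]
gripper_width: 0.9
t 11.5 p [ 0.4476 -0.0582  0.1596] lin [0.0001 0.0014 0.0876] lin_after_rot [0.0001 0.0013 0.0876] rot [-0.0006 -0.0001 -0.0015] w 0.9 F [-0.3  1.1  0.2] j6 -10.3
```

View pics/b1.png

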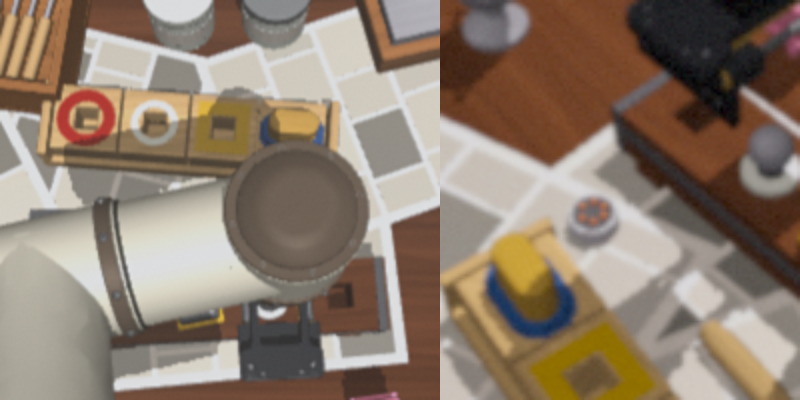

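The oval stands in its socket with its collar over the blue outline, at (530,285) in the right crop. Next I lower over the ball.

```bash

python3 -m crank '[{"delta_rot":[0,0,0],"linear":[0,0.001,0.03],"gripper":90},{"delta_rot":[0,0,0],"linear":[0,0,0.04],"gripper":90},{"delta_rot":[0,0,0],"linear":[0,0,0.018],"gripper":90},{"delta_rot":[0,0,0],"linear":[0,0,0],"gripper":90},{"delta_rot":[0,0,0],"linear":[0,0,0],"gripper":90},{"delta_rot":[0,0,0],"linear":[0,0,0],"gripper":90}]'
python3 d.py .4463 -.0583 .071 3.1
```

```text
time_s: 12.35
tcp_pos: [0.4464, -0.0581, 0.0725]
ee_rot: [[0.053, -0.999, 0.002], [-0.999, -0.053, 0.0], [-0.0, -0.002, -1.0]]
wrist_force: [0.1, -0.6, 0.6]
gripper_width: 0.899
t 12.35 p [ 0.4464 -0.0581  0.0725] lin [0.0002 0.0001 0.0015] lin_after_rot [0.0002 0.0001 0.0015] rot [-0.0023  0.0003 -0.001 ] w 0.899 F [ 0.1 -0.6  0.6] j6 -10.3
```

```bash

python3 -m crank '[{"delta_rot":[0,0,0],"linear":[0,0,0],"gripper":0},{"delta_rot":[0,0,0],"linear":[0,0,0],"gripper":0},{"delta_rot":[0,0,0],"linear":[0,0,0],"gripper":0},{"delta_rot":[0,0,0],"linear":[0,0,0],"gripper":0},{"delta_rot":[0,0,0],"linear":[0,0,0],"gripper":0},{"delta_rot":[0,0,0],"linear":[0,0,0],"gripper":0},{"delta_rot":[0,0,0],"linear":[0,0,0],"gripper":0},{"delta_rot":[0,0,0],"linear":[0,0,0],"gripper":0}]'
python3 d.py .4463 -.0583 .071 3.1
python3 - <<'E'
from h import *
b=capture("scene")["img"]
cv2.imwrite("pics/b2.png",cv2.resize(b[150:230,280:360],(480,480)))
E
```

```text
time_s: 13.35
tcp_pos: [0.4459, -0.0582, 0.0716]
ee_rot: [[0.053, -0.999, 0.001], [-0.999, -0.053, 0.0], [-0.0, -0.001, -1.0]]
wrist_force: [1.3, 0.3, -1.0]
gripper_width: 0.383
t 13.35 p [ 0.4459 -0.0582  0.0716] lin [ 0.0001 -0.0004  0.0006] lin_after_rot [ 0.0001 -0.0004  0.0006] rot [-0.0008  0.0001 -0.001 ] w 0.383 F [ 1.3  0.3 -1. ] j6 -10.3
```

View pics/b2.png

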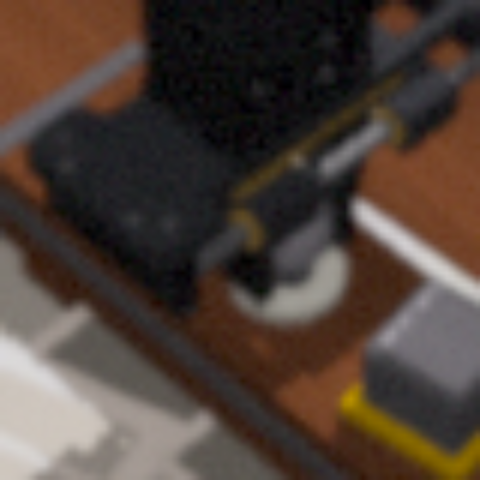

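The knob is gripped (33 mm, white collar at 290,290), so I lift and turn.

```bash

python3 -m crank '[{"delta_rot":[0,0,0],"linear":[0,0,-0.02],"gripper":0},{"delta_rot":[0,0,0],"linear":[0,0,-0.035],"gripper":0},{"delta_rot":[0,0,0],"linear":[0,0,-0.035],"gripper":0},{"delta_rot":[0,0,0.063],"linear":[0,0,-0.025],"gripper":0},{"delta_rot":[0,0,0.063],"linear":[0,0,0],"gripper":0},{"delta_rot":[0,0,0],"linear":[0,0,0],"gripper":0}]'
python3 d.py .6630 .0810 .187 -4.1
```

```text
time_s: 14.15
tcp_pos: [0.4442, -0.0583, 0.1858]
ee_rot: [[-0.073, -0.997, -0.003], [-0.997, 0.073, 0.0], [-0.0, 0.003, -1.0]]
wrist_force: [-0.1, 0.8, -2.8]
gripper_width: 0.376
t 14.15 p [ 0.4442 -0.0583  0.1858] lin [-0.1549 -0.2081 -0.0017] lin_after_rot [-0.1546 -0.2083 -0.0012] rot [ 0.0025  0.0001 -0.0013] w 0.376 F [-0.1  0.8 -2.8] j6 -17.5
```

```bash

python3 -m crank '[{"delta_rot":[0,0,0],"linear":[-0.015,-0.02,0],"gripper":0},{"delta_rot":[0,0,0],"linear":[-0.03,-0.04,0],"gripper":0},{"delta_rot":[0,0,0],"linear":[-0.03,-0.04,0],"gripper":0},{"delta_rot":[0,0,0],"linear":[-0.03,-0.04,0],"gripper":0},{"delta_rot":[0,0,0],"linear":[-0.03,-0.04,0],"gripper":0},{"delta_rot":[0,0,0],"linear":[-0.02,-0.027,0],"gripper":0},{"delta_rot":[0,0,0],"linear":[0,0,0],"gripper":0},{"delta_rot":[0,0,0],"linear":[0,0,0],"gripper":0},{"delta_rot":[0,0,0],"linear":[0,0,0],"gripper":0}]'
python3 d.py .6630 .0810 .128 -4.1
```

```text
time_s: 15.28
tcp_pos: [0.6623, 0.0806, 0.1863]
ee_rot: [[-0.073, -0.997, -0.001], [-0.997, 0.073, -0.0], [0.0, 0.001, -1.0]]
wrist_force: [0.0, -0.2, -2.4]
gripper_width: 0.378
t 15.28 p [0.6623 0.0806 0.1863] lin [-0.0005 -0.0008  0.0583] lin_after_rot [-0.0005 -0.0007  0.0583] rot [ 0.0012 -0.0004 -0.0016] w 0.378 F [ 0.  -0.2 -2.4] j6 -25.0
```

```bash

python3 -m crank '[{"delta_rot":[0,0,0],"linear":[0,-0.0005,0.03],"gripper":0},{"delta_rot":[0,0,0],"linear":[0,0,0.03],"gripper":0},{"delta_rot":[0,0,0],"linear":[0,0,0],"gripper":0},{"delta_rot":[0,0,0],"linear":[0,0,0],"gripper":0},{"delta_rot":[0,0,0],"linear":[0,0,0],"gripper":0}]'
python3 d.py .6630 .0810 .072 -4.1
python3 ov.py .023 0 pics/b3.png 250 230 80
```

```text
time_s: 15.9
tcp_pos: [0.6647, 0.0814, 0.1287]
ee_rot: [[-0.073, -0.997, 0.003], [-0.997, 0.073, 0.001], [-0.001, -0.003, -1.0]]
wrist_force: [-0.4, -0.3, -2.7]
gripper_width: 0.38
t 15.9 p [0.6647 0.0814 0.1287] lin [0.0005 0.0019 0.0567] lin_after_rot [0.0005 0.0017 0.0567] rot [-0.0034  0.0011 -0.0013] w 0.38 F [-0.4 -0.3 -2.7] j6 -25.0
[0.66454207 0.08136201 0.12838362]
```

View pics/b3.png

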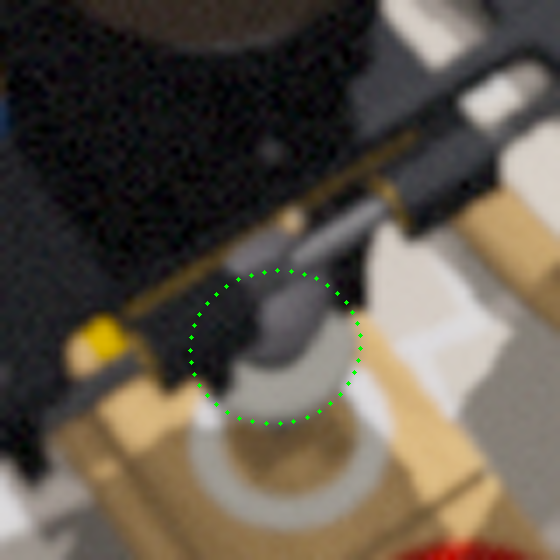

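The white collar sits inside the predicted circle at (275,350), so I lower.

```bash

python3 -m crank '[{"delta_rot":[0,0,0],"linear":[0,0.001,0.025],"gripper":0},{"delta_rot":[0,0,0],"linear":[0,0,0.025],"gripper":0},{"delta_rot":[0,0,0],"linear":[0,0,0.006],"gripper":0},{"delta_rot":[0,0,0],"linear":[0,0,0],"gripper":0},{"delta_rot":[0,0,0],"linear":[0,0,0],"gripper":0}]'
python3 d.py .6630 .0810 .072 -4.1
```

```text
time_s: 16.58
tcp_pos: [0.6637, 0.0815, 0.0718]
ee_rot: [[-0.073, -0.997, 0.003], [-0.997, 0.073, 0.001], [-0.001, -0.002, -1.0]]
wrist_force: [-0.1, 1.3, -0.6]
gripper_width: 0.377
t 16.57 p [0.6637 0.0815 0.0718] lin [ 0.0006  0.0007 -0.0002] lin_after_rot [ 0.0006  0.0007 -0.0002] rot [-0.0025  0.0008 -0.0012] w 0.377 F [-0.1  1.3 -0.6] j6 -25.0
```

```bash

python3 -m crank '[{"delta_rot":[0,0,0],"linear":[0,0,0],"gripper":75},{"delta_rot":[0,0,0],"linear":[0,0,0],"gripper":75},{"delta_rot":[0,0,0],"linear":[0,0,0],"gripper":75},{"delta_rot":[0,0,0],"linear":[0,0,0],"gripper":75},{"delta_rot":[0,0,0],"linear":[0,0,0],"gripper":75}]'
python3 -m crank '[{"delta_rot":[0,0,0],"linear":[0,0,-0.03],"gripper":75},{"delta_rot":[0,0,0],"linear":[0,0,-0.05],"gripper":85},{"delta_rot":[0,0,-0.13],"linear":[0,0,-0.02],"gripper":100},{"delta_rot":[0,0,-0.143],"linear":[0,0,0],"gripper":100},{"delta_rot":[0,0,0],"linear":[0,0,0],"gripper":100}]'
python3 d.py .4415 .025 .16 11.5
```

```text
time_s: 17.2
tcp_pos: [0.6628, 0.0813, 0.0706]
ee_rot: [[-0.073, -0.997, 0.0], [-0.997, 0.073, -0.0], [0.0, -0.0, -1.0]]
wrist_force: [-0.6, -0.4, 0.4]
gripper_width: 0.739
time_s: 17.82
tcp_pos: [0.6626, 0.0813, 0.1708]
ee_rot: [[0.197, -0.98, 0.0], [-0.98, -0.197, 0.0], [-0.0, -0.0, -1.0]]
wrist_force: [0.8, -0.0, 0.1]
gripper_width: 0.99
t 17.82 p [0.6626 0.0813 0.1708] lin [0.0117 0.2279 0.0107] lin_after_rot [0.0111 0.2279 0.0108] rot [-0.0003  0.0002 -0.0024] w 0.99 F [ 0.8 -0.   0.1] j6 -9.5
```

```bash

python3 -m crank '[{"delta_rot":[0,0,0],"linear":[0.002,0.03,0],"gripper":100},{"delta_rot":[0,0,0],"linear":[0.002,0.05,0],"gripper":100},{"delta_rot":[0,0,0],"linear":[0.003,0.05,0],"gripper":100},{"delta_rot":[0,0,0],"linear":[0.003,0.05,0],"gripper":100},{"delta_rot":[0,0,0],"linear":[0.002,0.048,0.01],"gripper":100},{"delta_rot":[0,0,0],"linear":[0,0,0],"gripper":100},{"delta_rot":[0,0,0],"linear":[0,0,0],"gripper":100},{"delta_rot":[0,0,0],"linear":[0,0,0],"gripper":100}]'
python3 d.py .4415 .025 .072 11.5
python3 - <<'E'
from h import *
b=capture("scene")["img"];a=capture("top")["img"]
cv2.imwrite("pics/c1.png",np.hstack([cv2.resize(b[160:310,220:410],(380,300)),cv2.resize(a[80:240,200:400],(400,300))]))
E
```

```text
time_s: 18.82
tcp_pos: [0.443, 0.0247, 0.1607]
ee_rot: [[0.198, -0.98, 0.001], [-0.98, -0.198, 0.0], [0.0, -0.001, -1.0]]
wrist_force: [0.4, -1.3, -0.6]
gripper_width: 1.004
t 18.82 p [0.443  0.0247 0.1607] lin [-0.0006  0.0014  0.0887] lin_after_rot [-0.0006  0.0014  0.0887] rot [-0.0009 -0.     -0.0014] w 1.004 F [ 0.4 -1.3 -0.6] j6 -12.9
```

View pics/c1.png

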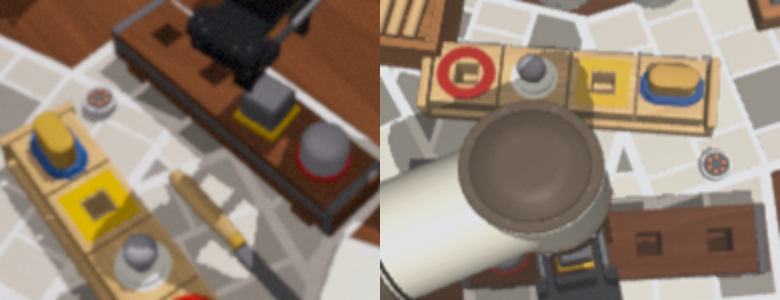

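The ball at (140,255) and the oval at (55,145) are in their sockets. The square and the dome still stand in the bench rack, so I lower over the square.

```bash

python3 -m crank '[{"delta_rot":[0,0,0],"linear":[-0.0005,0.001,0.03],"gripper":100},{"delta_rot":[0,0,0],"linear":[0,0,0.04],"gripper":100},{"delta_rot":[0,0,0],"linear":[0,0,0.018],"gripper":100},{"delta_rot":[0,0,0],"linear":[0,0,0],"gripper":100},{"delta_rot":[0,0,0],"linear":[0,0,0],"gripper":100}]'
python3 d.py .4415 .025 .072 11.5
python3 ov.py square 11.5 pics/c2.png 315 175 80
```

```text
time_s: 19.55
tcp_pos: [0.4416, 0.0248, 0.0732]
ee_rot: [[0.199, -0.98, 0.001], [-0.98, -0.199, 0.0], [-0.0, -0.001, -1.0]]
wrist_force: [0.3, -0.2, -0.6]
gripper_width: 0.998
t 19.55 p [0.4416 0.0248 0.0732] lin [-0.0002  0.0001  0.0012] lin_after_rot [-0.0002  0.0001  0.0012] rot [-0.0014  0.     -0.0006] w 0.998 F [ 0.3 -0.2 -0.6] j6 -13.0
[0.4416441  0.02489193 0.07342671]
```

View pics/c2.png

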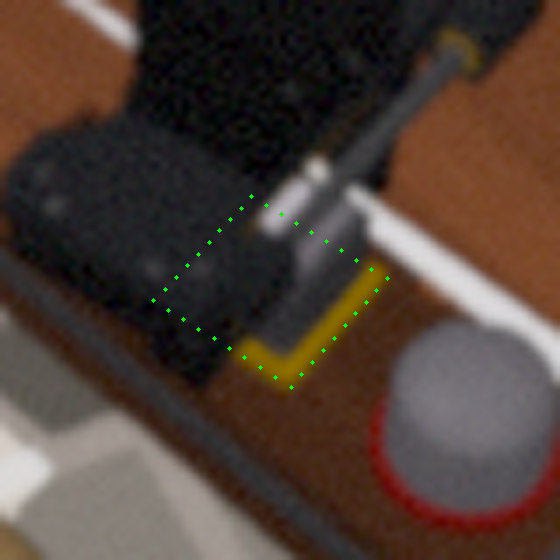

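The predicted square outline matches the yellow collar, so I close.

```bash

python3 -m crank '[{"delta_rot":[0,0,0],"linear":[0,0,0.001],"gripper":0},{"delta_rot":[0,0,0],"linear":[0,0,0],"gripper":0},{"delta_rot":[0,0,0],"linear":[0,0,0],"gripper":0},{"delta_rot":[0,0,0],"linear":[0,0,0],"gripper":0},{"delta_rot":[0,0,0],"linear":[0,0,0],"gripper":0},{"delta_rot":[0,0,0],"linear":[0,0,0],"gripper":0},{"delta_rot":[0,0,0],"linear":[0,0,0],"gripper":0},{"delta_rot":[0,0,0],"linear":[0,0,0],"gripper":0}]'
python3 d.py .4415 .025 .185 11.5
```

```text
time_s: 20.6
tcp_pos: [0.4412, 0.0247, 0.0717]
ee_rot: [[0.199, -0.98, 0.001], [-0.98, -0.199, 0.0], [-0.0, -0.001, -1.0]]
wrist_force: [3.2, -1.1, -1.5]
gripper_width: 0.527
t 20.6 p [0.4412 0.0247 0.0717] lin [-0.0002 -0.0005 -0.1133] lin_after_rot [-0.0002 -0.0003 -0.1133] rot [-0.0013  0.0001 -0.0005] w 0.527 F [ 3.2 -1.1 -1.5] j6 -13.0
```

```bash

python3 -m crank '[{"delta_rot":[0,0,0],"linear":[0,0,-0.02],"gripper":0},{"delta_rot":[0,0,0],"linear":[0,0,-0.035],"gripper":0},{"delta_rot":[0,0,0],"linear":[0,0,-0.035],"gripper":0},{"delta_rot":[0,0,0.09],"linear":[0,0,-0.025],"gripper":0},{"delta_rot":[0,0,0.09],"linear":[0,0,0],"gripper":0},{"delta_rot":[0,0,0.092],"linear":[0,0,0],"gripper":0},{"delta_rot":[0,0,0],"linear":[0,0,0],"gripper":0}]'
python3 d.py .6569 -.0029 .187 -4.1
```

```text
time_s: 21.48
tcp_pos: [0.4382, 0.0239, 0.1846]
ee_rot: [[-0.072, -0.997, -0.006], [-0.997, 0.072, -0.001], [0.001, 0.006, -1.0]]
wrist_force: [-0.5, -0.7, -7.5]
gripper_width: 0.529
t 21.48 p [0.4382 0.0239 0.1846] lin [ 0.0111 -0.2201 -0.0036] lin_after_rot [ 0.0111 -0.2201 -0.0024] rot [ 0.0057 -0.0013 -0.0004] w 0.529 F [-0.5 -0.7 -7.5] j6 -28.5
```

```bash

python3 -m crank '[{"delta_rot":[0,0,0],"linear":[0.001,-0.025,0],"gripper":0},{"delta_rot":[0,0,0],"linear":[0.002,-0.045,0],"gripper":0},{"delta_rot":[0,0,0],"linear":[0.002,-0.045,0],"gripper":0},{"delta_rot":[0,0,0],"linear":[0.002,-0.045,0],"gripper":0},{"delta_rot":[0,0,0],"linear":[0.002,-0.035,0],"gripper":0},{"delta_rot":[0,0,0],"linear":[0.002,-0.0235,0],"gripper":0},{"delta_rot":[0,0,0],"linear":[0,0,0],"gripper":0},{"delta_rot":[0,0,0],"linear":[0,0,0],"gripper":0},{"delta_rot":[0,0,0],"linear":[0,0,0],"gripper":0}]'
python3 d.py .6569 -.0029 .128 -4.1
```

```text
time_s: 22.6
tcp_pos: [0.6567, -0.0021, 0.1861]
ee_rot: [[-0.071, -0.997, -0.002], [-0.997, 0.071, -0.0], [0.0, 0.002, -1.0]]
wrist_force: [0.3, -0.1, -6.6]
gripper_width: 0.525
t 22.6 p [ 0.6567 -0.0021  0.1861] lin [ 0.0008 -0.0004  0.0581] lin_after_rot [ 0.0008 -0.0003  0.0581] rot [ 0.0017 -0.0002  0.0002] w 0.525 F [ 0.3 -0.1 -6.6] j6 -18.0
```

```bash

python3 -m crank '[{"delta_rot":[0,0,0],"linear":[0.0005,0.001,0.03],"gripper":0},{"delta_rot":[0,0,0],"linear":[0,0,0.03],"gripper":0},{"delta_rot":[0,0,0],"linear":[0,0,0],"gripper":0},{"delta_rot":[0,0,0],"linear":[0,0,0],"gripper":0},{"delta_rot":[0,0,0],"linear":[0,0,0],"gripper":0}]'
python3 d.py .6569 -.0029 .072 -4.1
python3 ov.py square -4.1 pics/c3.png 230 205 80
```

```text
time_s: 23.22
tcp_pos: [0.6579, -0.0024, 0.1287]
ee_rot: [[-0.071, -0.997, 0.004], [-0.997, 0.071, 0.0], [-0.001, -0.004, -1.0]]
wrist_force: [0.6, 0.1, -6.8]
gripper_width: 0.525
t 23.23 p [ 0.6579 -0.0024  0.1287] lin [0.0006 0.0012 0.0567] lin_after_rot [0.0006 0.001  0.0567] rot [-0.0038  0.0007  0.0001] w 0.525 F [ 0.6  0.1 -6.8] j6 -18.0
[ 0.65762015 -0.00242578  0.12844203]
```

View pics/c3.png

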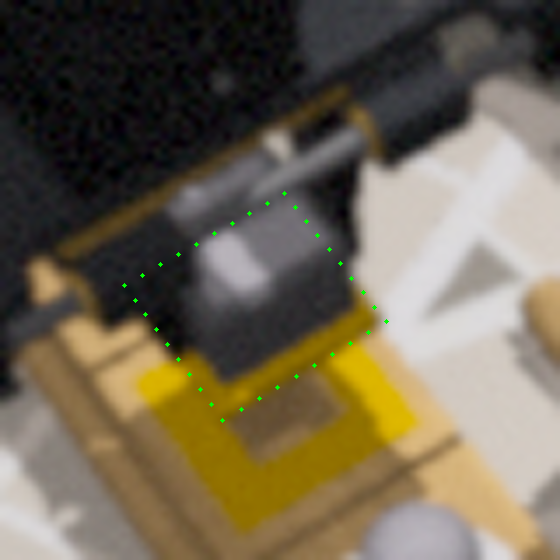

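The yellow collar matches the prediction at (250,330) and is square with its outline. Lowering.

```bash

python3 -m crank '[{"delta_rot":[0,0,0],"linear":[0.0005,0,0.025],"gripper":0},{"delta_rot":[0,0,0],"linear":[0,0,0.025],"gripper":0},{"delta_rot":[0,0,0],"linear":[0,0,0.006],"gripper":0},{"delta_rot":[0,0,0],"linear":[0,0,0],"gripper":0},{"delta_rot":[0,0,0],"linear":[0,0,0],"gripper":0}]'
python3 d.py .6569 -.0029 .072 -4.1
```

```text
time_s: 23.9
tcp_pos: [0.6577, -0.003, 0.0718]
ee_rot: [[-0.072, -0.997, 0.003], [-0.997, 0.072, 0.0], [-0.001, -0.003, -1.0]]
wrist_force: [0.7, 0.0, -4.6]
gripper_width: 0.524
t 23.9 p [ 0.6577 -0.003   0.0718] lin [ 0.      0.0008 -0.0002] lin_after_rot [ 0.      0.0008 -0.0002] rot [-0.0027  0.0005 -0.0002] w 0.524 F [ 0.7  0.  -4.6] j6 -17.9
```

```bash

python3 -m crank '[{"delta_rot":[0,0,0],"linear":[0,0,0],"gripper":85},{"delta_rot":[0,0,0],"linear":[0,0,0],"gripper":85},{"delta_rot":[0,0,0],"linear":[0,0,0],"gripper":85},{"delta_rot":[0,0,0],"linear":[0,0,0],"gripper":85},{"delta_rot":[0,0,0],"linear":[0,0,0],"gripper":85}]'
python3 -m crank '[{"delta_rot":[0,0,0],"linear":[0,0,-0.03],"gripper":85},{"delta_rot":[0,0,0],"linear":[0,0,-0.05],"gripper":100},{"delta_rot":[0,0,-0.063],"linear":[0,0,-0.02],"gripper":100},{"delta_rot":[0,0,-0.063],"linear":[0,0,0],"gripper":100},{"delta_rot":[0,0,0],"linear":[0,0,0],"gripper":100}]'
python3 d.py .4365 .108 .16 3.1
```

```text
time_s: 24.52
tcp_pos: [0.6567, -0.0031, 0.0707]
ee_rot: [[-0.072, -0.997, 0.0], [-0.997, 0.072, -0.0], [0.0, -0.0, -1.0]]
wrist_force: [-0.6, -0.2, 0.7]
gripper_width: 0.843
time_s: 25.15
tcp_pos: [0.6566, -0.0031, 0.1708]
ee_rot: [[0.053, -0.999, 0.0], [-0.999, -0.053, 0.0], [-0.0, -0.0, -1.0]]
wrist_force: [0.0, 0.2, -0.1]
gripper_width: 1.002
t 25.15 p [ 0.6566 -0.0031  0.1708] lin [-0.1226  0.2138  0.0107] lin_after_rot [-0.1228  0.2137  0.0108] rot [-0.0002  0.0002 -0.0009] w 1.002 F [ 0.   0.2 -0.1] j6 -10.8
```

```bash

python3 -m crank '[{"delta_rot":[0,0,0],"linear":[-0.0145,0.025,0],"gripper":100},{"delta_rot":[0,0,0],"linear":[-0.025,0.043,0],"gripper":100},{"delta_rot":[0,0,0],"linear":[-0.025,0.043,0],"gripper":100},{"delta_rot":[0,0,0],"linear":[-0.025,0.043,0],"gripper":100},{"delta_rot":[0,0,0],"linear":[-0.02,0.035,0],"gripper":100},{"delta_rot":[0,0,0],"linear":[-0.013,0.025,0.01],"gripper":100},{"delta_rot":[0,0,0],"linear":[0,0,0],"gripper":100},{"delta_rot":[0,0,0],"linear":[0,0,0],"gripper":100}]'
python3 d.py .4365 .108 .072 3.1
python3 - <<'E'
from h import *
b=capture("scene")["img"];a=capture("top")["img"]
cv2.imwrite("pics/d1.png",np.hstack([cv2.resize(b[160:310,220:410],(380,300)),cv2.resize(a[80:240,200:400],(400,300))]))
E
```

```text
time_s: 26.15
tcp_pos: [0.4372, 0.1078, 0.1608]
ee_rot: [[0.054, -0.999, 0.001], [-0.999, -0.054, -0.0], [0.0, -0.001, -1.0]]
wrist_force: [-0.1, 1.1, -0.4]
gripper_width: 0.997
t 26.15 p [0.4372 0.1078 0.1608] lin [-0.0002  0.0007  0.0888] lin_after_rot [-0.0002  0.0007  0.0888] rot [-0.0009 -0.0001 -0.0001] w 0.997 F [-0.1  1.1 -0.4] j6 -31.6
```

View pics/d1.png

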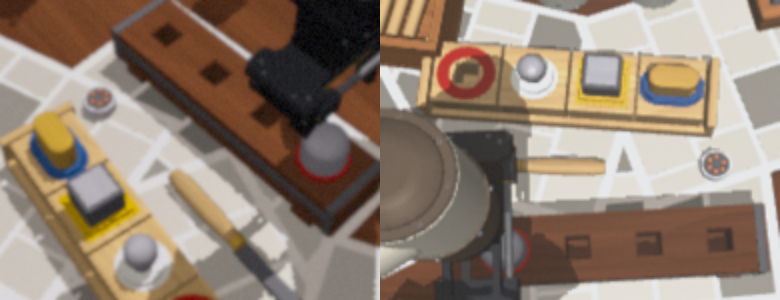

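The oval, square and ball are all in place. The dome is the last one: I lower partway and check the alignment.

```bash

python3 -m crank '[{"delta_rot":[0,0,0],"linear":[0,0,0.035],"gripper":100},{"delta_rot":[0,0,0],"linear":[0,0,0],"gripper":100},{"delta_rot":[0,0,0],"linear":[0,0,0],"gripper":100}]'
python3 d.py .4365 .108 .072 3.1
python3 - <<'E'
from h import *
b=capture("scene"); t=np.linspace(0,6.283,40); x0,y0=340,195
im=cv2.resize(b["img"][y0:y0+80,x0:x0+80],(560,560),interpolation=cv2.INTER_CUBIC)
q=proj(b,np.c_[.4365+.03*np.cos(t),.108+.03*np.sin(t),np.full(40,.063)])
for u,v in (q+.5-[x0,y0])*7: cv2.circle(im,(int(u),int(v)),2,(0,255,0),-1)
cv2.imwrite("pics/d2.png",im)
E
```

```text
time_s: 26.62
tcp_pos: [0.4374, 0.1077, 0.1263]
ee_rot: [[0.054, -0.999, 0.001], [-0.999, -0.054, -0.0], [0.0, -0.001, -1.0]]
wrist_force: [0.7, 0.6, 0.1]
gripper_width: 1.001
t 26.62 p [0.4374 0.1077 0.1263] lin [-0.0004  0.0009  0.0543] lin_after_rot [-0.0004  0.0009  0.0543] rot [-0.001  -0.0001 -0.0004] w 1.001 F [0.7 0.6 0.1] j6 -31.6
```

View pics/d2.png

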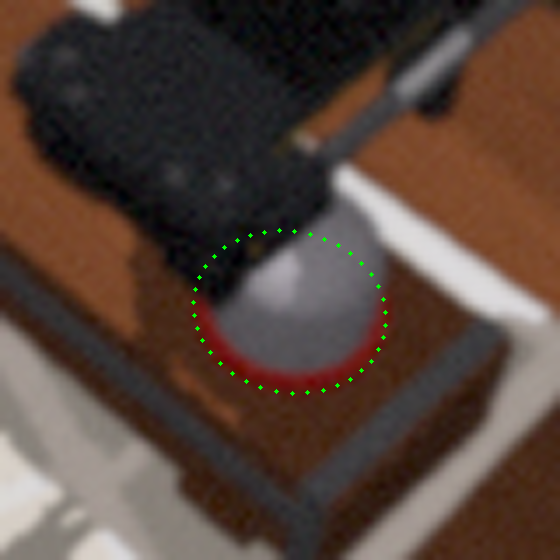

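The red collar matches the predicted circle at about (290,310). Lowering and closing.

```bash

python3 -m crank '[{"delta_rot":[0,0,0],"linear":[0,0.001,0.03],"gripper":100},{"delta_rot":[0,0,0],"linear":[0,0,0.024],"gripper":100},{"delta_rot":[0,0,0],"linear":[0,0,0],"gripper":100},{"delta_rot":[0,0,0],"linear":[0,0,0],"gripper":100}]'
python3 -m crank '[{"delta_rot":[0,0,0],"linear":[0,0,0],"gripper":0},{"delta_rot":[0,0,0],"linear":[0,0,0],"gripper":0},{"delta_rot":[0,0,0],"linear":[0,0,0],"gripper":0},{"delta_rot":[0,0,0],"linear":[0,0,0],"gripper":0},{"delta_rot":[0,0,0],"linear":[0,0,0],"gripper":0},{"delta_rot":[0,0,0],"linear":[0,0,0],"gripper":0},{"delta_rot":[0,0,0],"linear":[0,0,0],"gripper":0}]'
```

```text
time_s: 27.18
tcp_pos: [0.4365, 0.1082, 0.0729]
ee_rot: [[0.054, -0.999, 0.002], [-0.999, -0.054, 0.001], [-0.001, -0.002, -1.0]]
wrist_force: [-0.2, -0.6, 0.2]
gripper_width: 1.0
time_s: 28.05
tcp_pos: [0.4359, 0.1079, 0.0717]
ee_rot: [[0.054, -0.999, 0.001], [-0.999, -0.054, 0.0], [-0.0, -0.001, -1.0]]
wrist_force: [3.0, -0.4, 0.0]
gripper_width: 0.592
```

```bash

python3 -m crank '[{"delta_rot":[0,0,0],"linear":[0,0,-0.02],"gripper":0},{"delta_rot":[0,0,0],"linear":[0,0,-0.035],"gripper":0},{"delta_rot":[0,0,0],"linear":[0,0,-0.035],"gripper":0},{"delta_rot":[0,0,0.063],"linear":[0,0,-0.025],"gripper":0},{"delta_rot":[0,0,0.063],"linear":[0,0,0],"gripper":0},{"delta_rot":[0,0,0],"linear":[0,0,0],"gripper":0},{"delta_rot":[0,0,0],"linear":[0,0,0],"gripper":0}]'
python3 d.py .6690 .1648 .187 -4.1
```

```text
time_s: 28.92
tcp_pos: [0.4339, 0.107, 0.185]
ee_rot: [[-0.072, -0.997, -0.004], [-0.997, 0.072, -0.002], [0.002, 0.004, -1.0]]
wrist_force: [-1.2, 0.5, -7.2]
gripper_width: 0.591
t 28.93 p [0.4339 0.107  0.185 ] lin [-0.0745 -0.2303 -0.003 ] lin_after_rot [-0.0745 -0.2303 -0.002 ] rot [ 0.0038 -0.0019 -0.0001] w 0.591 F [-1.2  0.5 -7.2] j6 -38.8
```

```bash

python3 -m crank '[{"delta_rot":[0,0,0],"linear":[-0.008,-0.025,0],"gripper":0},{"delta_rot":[0,0,0],"linear":[-0.015,-0.047,0],"gripper":0},{"delta_rot":[0,0,0],"linear":[-0.015,-0.047,0],"gripper":0},{"delta_rot":[0,0,0],"linear":[-0.015,-0.047,0],"gripper":0},{"delta_rot":[0,0,0],"linear":[-0.013,-0.039,0],"gripper":0},{"delta_rot":[0,0,0],"linear":[-0.008,-0.024,0],"gripper":0},{"delta_rot":[0,0,0],"linear":[0,0,0],"gripper":0},{"delta_rot":[0,0,0],"linear":[0,0,0],"gripper":0},{"delta_rot":[0,0,0],"linear":[0,0,0],"gripper":0}]'
python3 d.py .6690 .1648 .128 -4.1
```

```text
time_s: 30.05
tcp_pos: [0.6682, 0.1647, 0.1862]
ee_rot: [[-0.072, -0.997, -0.001], [-0.997, 0.072, -0.0], [0.001, 0.001, -1.0]]
wrist_force: [-0.4, -0.1, -6.1]
gripper_width: 0.59
t 30.05 p [0.6682 0.1647 0.1862] lin [-0.0002 -0.0009  0.0582] lin_after_rot [-0.0001 -0.0008  0.0582] rot [ 0.0013 -0.0006 -0.0001] w 0.59 F [-0.4 -0.1 -6.1] j6 -31.4
```

```bash

python3 -m crank '[{"delta_rot":[0,0,0],"linear":[0,0,0.03],"gripper":0},{"delta_rot":[0,0,0],"linear":[0,0,0.03],"gripper":0},{"delta_rot":[0,0,0],"linear":[0,0,0],"gripper":0},{"delta_rot":[0,0,0],"linear":[0,0,0],"gripper":0},{"delta_rot":[0,0,0],"linear":[0,0,0],"gripper":0}]'
python3 d.py .6690 .1648 .072 -4.1
python3 ov.py .03 0 pics/d3.png 270 260 90
```

```text
time_s: 30.68
tcp_pos: [0.6702, 0.1654, 0.1289]
ee_rot: [[-0.071, -0.997, 0.004], [-0.997, 0.071, 0.001], [-0.002, -0.004, -1.0]]
wrist_force: [-0.2, -0.3, -7.0]
gripper_width: 0.596
t 30.68 p [0.6702 0.1654 0.1289] lin [0.0008 0.0014 0.0569] lin_after_rot [0.0007 0.0012 0.0569] rot [-0.0038  0.0016  0.    ] w 0.596 F [-0.2 -0.3 -7. ] j6 -31.4
[0.6699943  0.16530897 0.12864031]
```

View pics/d3.png

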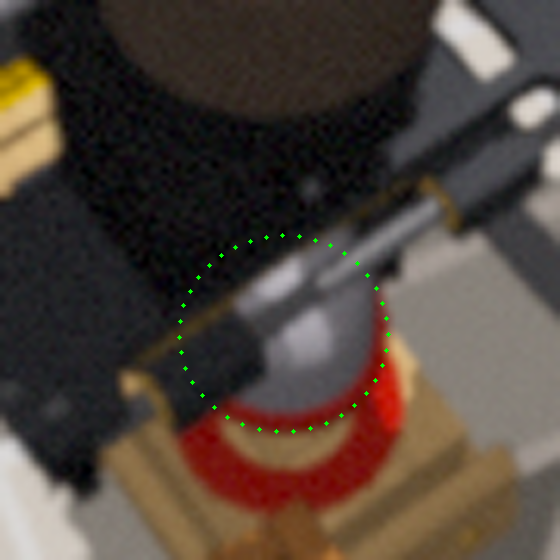

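The dome's collar matches the prediction at (285,335) and the fingers are clear of the tool box. Lowering.

```bash

python3 -m crank '[{"delta_rot":[0,0,0],"linear":[0.0005,0,0.025],"gripper":0},{"delta_rot":[0,0,0],"linear":[0,0,0.025],"gripper":0},{"delta_rot":[0,0,0],"linear":[0,0,0.006],"gripper":0},{"delta_rot":[0,0,0],"linear":[0,0,0],"gripper":0},{"delta_rot":[0,0,0],"linear":[0,0,0],"gripper":0}]'
python3 d.py .6690 .1648 .072 -4.1
```

```text
time_s: 31.35
tcp_pos: [0.67, 0.1648, 0.0718]
ee_rot: [[-0.072, -0.997, 0.003], [-0.997, 0.072, 0.001], [-0.001, -0.003, -1.0]]
wrist_force: [-1.5, 0.1, -5.6]
gripper_width: 0.59
t 31.35 p [0.67   0.1648 0.0718] lin [ 0.0001  0.001  -0.0002] lin_after_rot [ 0.0001  0.001  -0.0002] rot [-0.0025  0.0012 -0.0002] w 0.59 F [-1.5  0.1 -5.6] j6 -31.3
```

```bash

python3 -m crank '[{"delta_rot":[0,0,0],"linear":[0,0,0],"gripper":80},{"delta_rot":[0,0,0],"linear":[0,0,0],"gripper":80},{"delta_rot":[0,0,0],"linear":[0,0,0],"gripper":80},{"delta_rot":[0,0,0],"linear":[0,0,0],"gripper":80}]'
python3 -m crank '[{"delta_rot":[0,0,0],"linear":[0,0,-0.03],"gripper":80},{"delta_rot":[0,0,0],"linear":[0,0,-0.05],"gripper":80},{"delta_rot":[0,0,0],"linear":[0,0,-0.05],"gripper":80},{"delta_rot":[0,0,0],"linear":[0,0.05,-0.02],"gripper":80},{"delta_rot":[0,0,0],"linear":[0,0.05,0],"gripper":80},{"delta_rot":[0,0,0],"linear":[0,0.05,0],"gripper":80},{"delta_rot":[0,0,0],"linear":[0,0.05,0],"gripper":80},{"delta_rot":[0,0,0],"linear":[0,0.03,0],"gripper":80},{"delta_rot":[0,0,0],"linear":[0,0,0],"gripper":80}]'
cat > m.py <<'E'
from h import *
a=capture("top");b=capture("scene")
cv2.imwrite("pics/e1.png",np.hstack([cv2.resize(b["img"][190:360,200:370],(400,400)),cv2.resize(a["img"][90:160,210:380],(400,165)).repeat(1,0) if 0 else cv2.resize(a["img"][80:230,210:360],(400,400))]))
cv2.imwrite("pics/e2.png",a["img"])
E
python3 m.py
```

```text
time_s: 31.85
tcp_pos: [0.6694, 0.1645, 0.0711]
ee_rot: [[-0.072, -0.997, 0.001], [-0.997, 0.072, 0.0], [-0.0, -0.001, -1.0]]
wrist_force: [-0.1, -1.1, 1.0]
gripper_width: 0.795
time_s: 32.98
tcp_pos: [0.4383, 0.1809, 0.2215]
ee_rot: [[-0.07, -0.998, 0.001], [-0.998, 0.07, 0.001], [-0.001, -0.001, -1.0]]
wrist_force: [0.5, 0.9, 0.5]
gripper_width: 0.799
```

View pics/e1.png

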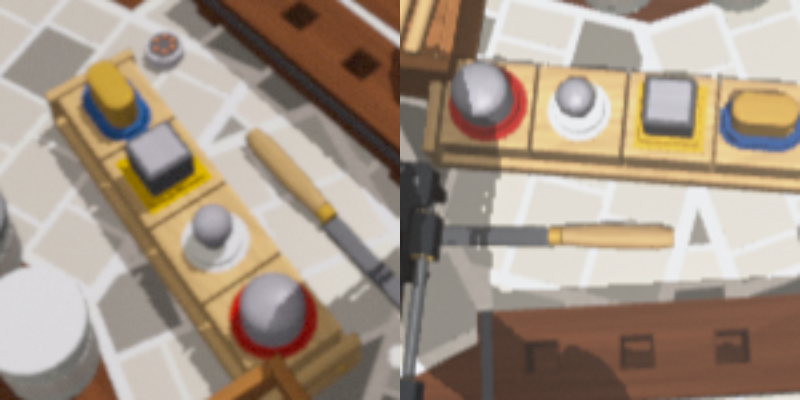

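View pics/e2.png

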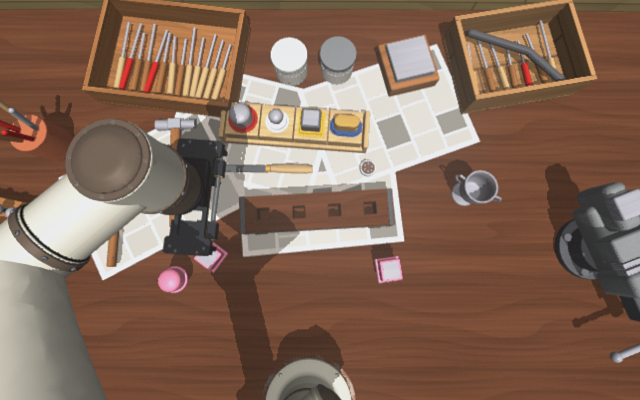

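All four stakes stand in their own sockets, and the cup is unmoved at (478,188). I'll do one numeric check before handing in.

```bash
python3 - <<'E'
from h import *
c=capture("top"); im=c["img"]; hsv=cv2.cvtColor(im,cv2.COLOR_BGR2HSV); H,S,V=cv2.split(hsv)
f=(S<75)&(V>130)
for k,(x0,y0,x1,y1),m,z,g in (("square",(300,106,322,134),f,.1,(.6569,-.0029)),("oval",(330,108,362,132),(H>14)&(H<32)&(S>100)&(V>150),.098,(.6509,-.0867))):
    w=np.zeros(H.shape,np.uint8); w[y0:y1,x0:x1]=1; w&=m.astype(np.uint8)
    nn,l,st,ce=cv2.connectedComponentsWithStats(w); i=1+np.argmax(st[1:,4])
    P=plane(c,np.vstack(cv2.findContours((l==i).astype(np.uint8),0,1)[0]).reshape(-1,2),z)[:,:2]
    rc=cv2.minAreaRect((P*1000).astype(np.float32)); print(k,np.round(rc[0],1),np.round(rc[1],1),round(rc[2],1),"goal",g)
# collars from paint visible around: expected collar circles drawn
big=cv2.resize(im[95:150,220:375],(775,275),interpolation=cv2.INTER_CUBIC); t=np.linspace(0,6.283,50)
for (x,y),L in (((.669,.1648),[.03*np.cos(t),.03*np.sin(t)]),((.663,.081),[.023*np.cos(t),.023*np.sin(t)]),((.6569,-.0029),[.027*np.sign(np.cos(t))*np.minimum(1,1.2*abs(np.cos(t))),.027*np.sign(np.sin(t))*np.minimum(1,1.2*abs(np.sin(t)))]),((.6509,-.0867),[.023*np.cos(t),.036*np.sin(t)])):
    for u,v in (proj(c,np.c_[x+L[0],y+L[1],np.full(50,.063)])+.5-[220,95])*5: cv2.circle(big,(int(u),int(v)),1,(0,255,0),-1)
cv2.imwrite("pics/f1.png",big)
s=r.sense(); print(s["time_s"],s["wrist_force"].round(1))
E
```

```text
square [661.3  -2.2] [49.  49.3] 0.2 goal (0.6569, -0.0029)
oval [652.5 -87.4] [56.8 33.1] 82.8 goal (0.6509, -0.0867)
33.125 [0.3 0.5 0.3]
```

View pics/f1.png

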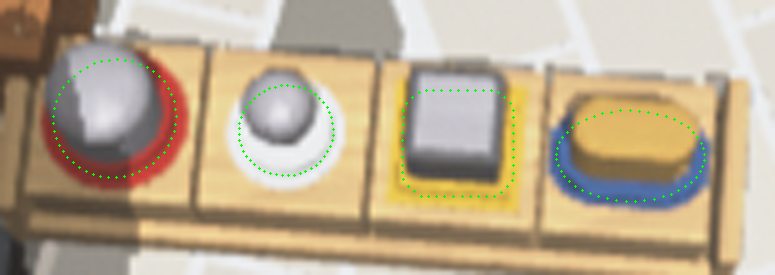

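```bash
python3 -c "
from station import workorder; print(workorder.finish_job())"
```

```text
the job is handed in; nothing more can be done
None
```

I moved all four stakes, oval, ball, square and dome in that order, from the dark bench rack into their own sockets in the pale storage rack. I then released them, backed the arm off and handed the job in at about 33 s; it gave no verdict.

- **Seating:** each stake went down its hole freely. At release the tool stood within 1 mm of the height at which I had gripped the stake, so the collars should lie on the blocks. I did not measure collar height or lean separately.
- **Position:** at release the tool was within about 1 mm of each hole's centre. In the last pictures each stake stands upright over its own outline. The top-face check put the oval 2 mm and the square 4 mm from centre. The square's 4 mm came from a mask that took in some of its side, and I did not re-measure it.
- **Turn:** the oval measured about 3° from its outline and the square about 4°, against the 17° allowed.
- **Surroundings:** the cup and the pink look-alikes look unmoved. After backing off, the arm was clear and the wrist force about zero.

No check failed.

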